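# Serve a plum: seat the dish in the tray, load it, lift and turn it level to the guest

### The arm

A 7-joint arm with a two-finger parallel gripper is mounted at the origin on a cart in front of the work surface, level with it; the furniture and walls round the work are solid. World frame = base frame: x ahead of the robot, y to its left, z up, the work surface at z = 0. Lengths are in mm, angles in rad, forces in N, time in s.
With the tool pointing down it reaches from about 350 to 775 mm from the base axis. Payload 3.1 kg.
Tool frame: the origin (TCP) lies between the finger pads; the fingertips stand 22 mm ahead of it and the grasp point (between the pads) lies 3 mm ahead of it; z points along the fingers, y is the line along which they close (so a half turn about z gives the same grasp; the last joint's range is limited). The gripper opens to 85 mm and grips with 20 to 120 N. Pads are 22 mm wide; open, the fingers measure 114 mm over their backs; the gripper's body (76 mm by 85 mm) begins 54 mm behind the grasp point. The pads swing forward as they close: fully open they stand 13 mm farther back than shut.
Start: joints at [-1.332, 0.311, 0.014, 1.512, -0.004, 1.319, -0.027], TCP at [152.39, 528.483, 253.304] pointing down, gripper open.
Joint ranges: [-2.7, 2.7], [-0.3, 1.91], [-1.27, 1.3], [0.12, 2.57], [-1.44, 4.58], [0.2, 2.03], [-3.05, 3.05]. Speed limits (rad/s): [2.79, 2.79, 3.14, 3.14, 3.14, 3.14, 3.14].

### API

Orientations are given as a unit quaternion [w, x, y, z].
In Python, from bench import manip, imaging gives the robot as it stands.
- The arm moves only by the tool drive_tool, never from a script. Its argument "rows" is a list of rows, each an object of numbers: "tx", "ty", "tz": the shift along the tool's x, y, z as a fraction of full scale; "rx", "ry", "rz": the turn, a rotation vector about the tool's x, y, z as a fraction of full scale; "hand": the opening, from -1 (shut) to 1 (fully open). In form: [{"tx": .., "ty": .., "tz": .., "rx": .., "ry": .., "rz": .., "hand": ..}, ...]. A call has 1 to 20 rows; each row is the pose to reach, as a shift and turn from the pose commanded when the call began, along the tool's axes at that moment; what a row does not reach only later rows make up. Full scale, the value 1, is 100 mm for a shift and 45 degrees for a turn. A row lasts 1/8 s, in which the tool goes at most 62.5 mm and 10.7 degrees, less where a joint would pass 70% of its speed; a pose out of reach is approached as far as the arm can. A call with a number of a shift or a turn outside -1 to 1 is refused whole. A call with a gripper value outside its range is refused whole. The fingers move at their own pace and stop on an object; "force" is the grip in N (left out, the last holds). Time passes only in rows, so rows that repeat a pose let the fingers close. It gives the time, the measured TCP pose, the force, the opening and the grip force at its end, in the units of the state.
- manip.state(): the state, without advancing time (a new reading comes with each control period).
- imaging.snapshot(name): name is "scene" or "top" or "wrist"; returns a dict with "frame" (480x640x3 uint8, blue, green, red), "fx", "fy", "cx", "cy" (pixels), "world_from_camera" (4x4, takes a point from camera to world coordinates). Camera axes: x right, y up, looking along -z (the intrinsics and any distortion apply to the point x, -y, -z); pixel columns grow to the right and rows downward; lengths in mm; the calibration is good to about 2 mm. The wrist camera is an equidistant fisheye: a pixel r from the principal point sees the ray r / f radians off the axis. A picture is of the moment at which its call begins. There is no depth.
- manip.finish_job(): hands the job in; it is judged then, once.
The state is a dict: "time": time; "qpos": joint angles; "dq": joint speeds; "joint_torque": joint torques, N m; "tcp_pos": TCP position; "eef_rot": TCP orientation; "contact_force": force on the tool from outside, world axes, zero at the start; "ft_torque": the same for the moment, N m; "width": opening from 0.0 (shut) to 1.0 (fully open); "grip_force": force on a finger pad.
Only numpy, scipy, OpenCV 4.12 (cv2) and the standard library are available. Lean on these libraries where they do the work, as an engineer would, in place of code of your own. Each camera call takes 0.05 s, during which the arm holds its last target. There are 200 camera calls.

### The job

Serve the plum on the wooden tray: set the white dish into the tray's round recess and lower the plum into the middle of the dish, without dropping either. Then take the tray by the handle on the robot's side, lift it well clear of the table and only then turn it, level and with the plum staying in the middle of the dish, about a quarter turn until the free handle points squarely to the left or right side of the table, whichever side the guest's empty white plate lies on. Finish holding the tray up like that, and leave everything else on the table where it stands.

Things in the scene. Friction and masses are not known exactly. Their poses are not given: they have to be found in the camera images.
- tray: Loose light wooden tray, 0.22 kg: round board 134 mm across, 20 mm thick, with a round recess (98 mm across, 12 mm deep) in the middle and an upright handle at each end; 210 mm long. Origin: middle of the underside; x runs from the robot-side handle to the far one (at the start within 0.35 rad of straight ahead), z up.
- tray_recess (a point): Centre of the recess floor, 8 mm above the tray's underside, where the middle of the dish's underside comes to rest.
- near_handle (a point): Middle of the top bar of the robot-side handle, the one to take: 50 mm above the tray's underside, 95 mm from its middle. The bar is 14 mm thick (along the tray's x), 70 mm wide (along y), 28 mm high (36 to 64 mm above the underside), over a slot 16 mm high. 32 mm are free between bar and seated dish.
- far_handle (a point): The same point on the other handle, the one that stays free for the guest.
- dish: Loose round white porcelain dish, 112 mm across the rim, 38 mm high, 0.12 kg. Rim 8 mm thick (radius 48 to 56 mm), wall nearly upright in the top 18 mm; 92 mm across at 12 mm height, foot 76 mm: 3 mm play all round in the recess. Floor 7.5 mm up in the middle, dished, 2.2 mm higher at 20 mm radius, steeper beyond. Origin: middle of the underside, z up.
- plum: Dark plum, a ball about 47 mm across, 60 g; it rolls freely: in the dish a tilt beyond about 0.1 rad, or a jerk, makes it leave the middle. Its origin turns with it: use plum_center.
- plum_center (a point): Centre of the plum (23 mm above the table when it lies there, about 31 mm above the dish's underside when it lies in the middle of the dish).
- guest_plate: Empty flat white paper plate, 180 mm across and 19 mm high, fixed, near the left or the right edge of the table (which one varies). Origin at its underside; its x and y are those of the table (x away from the robot, y to the robot's left).
- banana_bowl: Stoneware bowl of banana slices, 144 mm across and 83 mm high, fixed, on the side of the table where the plate is not.
- milk_carton: Milk carton 76x77x200 mm, bystander; origin at its underside.
- cream_can: White and blue spray can 54 mm across, 203 mm high, bystander; origin at its underside.
- fruit_glass: Glass bowl of green cut fruit, 120 mm across, 69 mm high, bystander; origin at its underside.
- mandarin_0: Mandarin 62 mm across, bystander; origin at its underside.
- mandarin_1: Mandarin 63 mm across, bystander; origin at its underside.
- egg: Brown egg 44x57 mm, bystander near the left front corner; origin at its underside.
There are look-alikes about, which are no part of the job. Several things look just like the plum: the one meant starts nearest to the robot's base.

How it is judged:
By the outcome, as a careful person would: the job done as asked, in the order asked, and still so for the second after the job is handed in, while the arm keeps its last pose, push and grip.
It also fails if it takes over 67 s, if anything falls off the work surface, if the arm or the gripper's body presses on something with over 40 N, if the wrist force passes 120 N, or if a joint passes its speed limit or range.

## Working session

There is one attempt and no reset: what is moved stays moved. The work goes in short steps, Python scripts to look and compute and a tool call to move; the robot and the scene stay as the last step left them, time stands still between calls to the robot, and variables do not carry over. Pictures are saved under pics/ and viewed, at most 10 in all, crops included, and the job is handed in when it is done.

Besides the shell and the picture viewer there is one more tool, called after "Request:" as name(argument=value, ...) on one line, values as JSON. drive_tool: Moves the arm, as the interface text tells. Shift numbers are shares of 100 mm and turn numbers shares of 45 degrees, none past 1 either way. Its arguments: {"type":"object","properties":{"rows":{"type":"array"},"force":{"type":"number"}},"required":["rows"]}

```bash
mkdir -p pics; ls; python3 - <<'E'
from bench import manip, imaging
import cv2,pickle
print(manip.state())
for n in("scene","top","wrist"):
    s=imaging.snapshot(n); cv2.imwrite(f"pics/{n}0.png",s["frame"]); pickle.dump(s,open(f"{n}0.pkl","wb"))
    print(n,s["fx"],s["fy"],s["cx"],s["cy"],s["world_from_camera"].round(3).tolist() if hasattr(s["world_from_camera"],'round') else s["world_from_camera"],[k for k in s])
E
```

```text
pics
{'time': 0.0, 'qpos': array([-1.33167642,  0.31173141,  0.01398739,  1.51308867, -0.00442349,
        1.31918831, -0.0272089 ]), 'dq': array([ 4.17070631e-05, -6.85905827e-04, -1.03179891e-03,  1.15165472e-03,
        3.92399761e-04,  1.14298876e-03,  2.24054227e-03]), 'joint_torque': array([ 5.19703372e-04, -3.79916275e+01,  1.46324867e-01, -2.30588919e+01,
        1.22052550e-02,  1.36090894e-02, -1.03886777e-05]), 'tcp_pos': array([152.2152807 , 527.80058156, 252.20507612]), 'eef_rot': array([-1.30512893e-04,  1.39916145e-01,  9.90162638e-01, -1.18523736e-03]), 'contact_force': array([ 0.266121  , -0.66236173, -0.79601275]), 'ft_torque': array([-0.01512777,  0.04316483,  0.01970925]), 'grip_force': 0.0, 'width': 1.0030320887902346}
scene 539.8676905924874 539.8676905924874 317.8422118521949 244.72882853351402 [[-0.792, 0.444, -0.419, 22.92], [-0.611, -0.568, 0.551, 704.89], [0.006, 0.693, 0.721, 1055.008], [0.0, 0.0, 0.0, 1.0]] ['frame', 'fx', 'fy', 'cx', 'cy', 'world_from_camera']
top 543.5189827161773 543.5189827161773 321.54674625632447 241.4675368754429 [[-0.018, 0.982, -0.188, 239.445], [-1.0, -0.017, 0.008, -40.7], [0.004, 0.188, 0.982, 1776.182], [0.0, 0.0, 0.0, 1.0]] ['frame', 'fx', 'fy', 'cx', 'cy', 'world_from_camera']
wrist 371.64829954431775 371.64829954431775 321.0034089748759 236.17626371260843 [[0.276, -0.924, -0.265, 84.205], [0.961, 0.266, 0.077, 547.394], [-0.0, -0.276, 0.961, 373.42], [0.0, 0.0, 0.0, 1.0]] ['frame', 'fx', 'fy', 'cx', 'cy', 'world_from_camera']
```

View pics/top0.png

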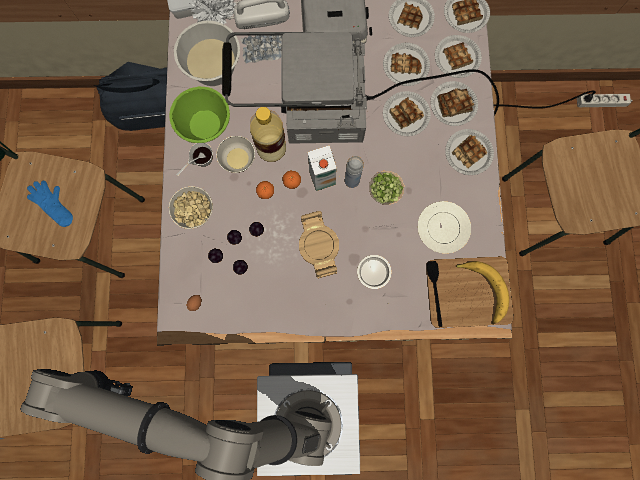

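View pics/scene0.png

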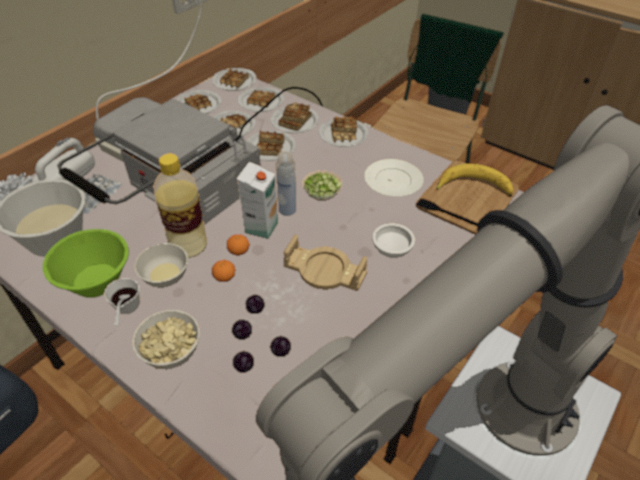

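Top view: guest plate at (444,227), which is the right side (−y). Dish is at (374,272) and the tray at (319,243), with its near handle at about (326,269). The plums are at (240,267), (215,256), (235,237) and (257,229); the first looks nearest to the base.

```bash
cat > h.py <<'E'
import numpy as np, cv2
from scipy.spatial.transform import Rotation as R
def ray(s,u,v,fish=False):
    a=np.array([u-s["cx"],v-s["cy"]])/s["fx"]
    if fish:
        r=np.hypot(*a); d=np.array([a[0]*np.sin(r)/r if r else 0,-a[1]*np.sin(r)/r if r else 0,-np.cos(r)])
    else: d=np.array([a[0],-a[1],-1.])
    T=np.array(s["world_from_camera"]); return T[:3,3],T[:3,:3]@d
def at(s,u,v,z,fish=False):
    o,d=ray(s,u,v,fish); return (o+d*(z-o[2])/d[2])[:2]
def proj(s,p,fish=False):
    T=np.array(s["world_from_camera"]); c=T[:3,:3].T@(np.array(p,float)-T[:3,3]); x,y,z=c[0],-c[1],-c[2]
    if fish:
        r=np.hypot(x,y); th=np.arctan2(r,z); return s["cx"]+s["fx"]*th*x/r, s["cy"]+s["fx"]*th*y/r
    return s["cx"]+s["fx"]*x/z, s["cy"]+s["fx"]*y/z
def shift(st,dp):  # world mm -> tool-axes fractions
    q=st["eef_rot"]; return R.from_quat([q[1],q[2],q[3],q[0]]).inv().apply(dp)/100
E
python3 - <<'E'
import pickle
from h import *
t=pickle.load(open("top0.pkl","rb")); s=pickle.load(open("scene0.pkl","rb"))
P=lambda n,u,v,z,c=t: print(n,at(c,u,v,z).round(1))
for u,v in((240,267),(215,256),(235,237),(257,229)): p=at(t,u,v,23); print("plum",p,np.hypot(*p))
P("dishrim",374.5,272,38);P("dish s",393.5,238,38,s)
P("tray",319.5,244,20);P("near",325.5,269,60);P("far",312,217,60)
P("plate",444,227,10);P("glass",387,187,69);P("carton",321,155,200);P("can",355,160,203);P("egg",194,302,20)
P("plum s",281,346,23,s)
P("mand",265,190,40);P("mand",292,180,40);P("boardcorner",430,262,15);P("boardcorner",430,326,15)
for n in("top","scene"):
    c=pickle.load(open(n+"0.pkl","rb"))
a=t["frame"][200:300,200:420]; b=s["frame"][220:380,230:430]
cv2.imwrite("pics/crop.png",np.vstack([cv2.resize(a,(600,273),interpolation=2),cv2.resize(b,(600,320) if 0 else (400,320),interpolation=2) if 0 else cv2.copyMakeBorder(cv2.resize(b,(400,320),interpolation=2),0,0,0,200,0)]))
E
```

```text
plum [495.40220175 212.58220759] 539.0867615570884
plum [533.04579976 294.52409065] 609.0010382669765
plum [595.23497808 230.05908853] 638.1472113449406
plum [620.92766834 157.91130329] 640.692710282753
dishrim [ 469.6 -222.9]
dish s [ 471.5 -215.5]
tray [567.7 -47.3]
near [478.9 -64.9]
far [649.7 -24.3]
plate [ 620.2 -462.7]
glass [ 744.  -270.5]
carton [809.7 -55.9]
can [ 791.  -158.7]
egg [384.7 359.7]
plum s [495.7 216.4]
mand [748.9 130.1]
mand [781.9  40.5]
boardcorner [ 502.5 -408.5]
boardcorner [ 295.2 -397.1]
```

```bash
cat >> h.py <<'E'
def yaw(st):
    q=st["eef_rot"]; y=R.from_quat([q[1],q[2],q[3],q[0]]).apply([0,1,0]); return np.arctan2(y[1],y[0])
def plan(st,wps):
    """wps: (x,y,z,yaw) each one call; prints tool-frame fractions (tool pointing down)"""
    p=np.array(st["tcp_pos"]); a=yaw(st)
    print("from",p.round(1),round(a,4))
    for w in wps:
        d=np.array(w[:3])-p
        f=np.array([-np.sin(a)*d[0]+np.cos(a)*d[1], np.cos(a)*d[0]+np.sin(a)*d[1], -d[2]])/100
        rz=-(w[3]-a)/(np.pi/4)
        print("tx %.3f ty %.3f tz %.3f rz %.3f"%(*f,rz)); p=np.array(w[:3]);a=w[3]
E
python3 - <<'E'
from h import *
from bench import manip
st=manip.state(); p0=st["tcp_pos"]; a0=yaw(st)
A=np.array([*p0,a0]);M=np.array([350,330,290,0.3]);B=np.array([460,-30,300,-1.34])
plan(st,[A+(M-A)*k/3 for k in(1,2,3)]+[M+(B-M)*k/4 for k in(1,2,3,4)])
E
```

```text
from [152.3 528.  252.5] 1.2901
tx -0.816 ty -0.451 tz -0.125 rz 0.420
tx -0.918 ty -0.163 tz -0.125 rz 0.420
tx -0.921 ty 0.144 tz -0.125 rz 0.420
tx -0.941 ty -0.003 tz -0.025 rz 0.522
tx -0.864 ty 0.372 tz -0.025 rz 0.522
tx -0.644 ty 0.686 tz -0.025 rz 0.522
tx -0.318 ty 0.886 tz -0.025 rz 0.522
```

Request:
drive_tool(rows=[{"tx": -0.41,"ty": -0.225,"tz": -0.06,"rz": 0.21,"hand": 0},{"tx": -0.816,"ty": -0.451,"tz": -0.125,"rz": 0.42,"hand": 0}])

```text
schema error: expected keys tx, ty, tz, rx, ry, rz, hand
```

Request:
drive_tool(rows=[{"tx": -0.46,"ty": -0.08,"tz": -0.06,"rz": 0.21,"hand": 0},{"tx": -0.918,"ty": -0.163,"tz": -0.125,"rz": 0.42,"hand": 0}])

```text
schema error: expected keys tx, ty, tz, rx, ry, rz, hand
```

Request:
drive_tool(rows=[{"tx": -0.46,"ty": 0.07,"tz": -0.06,"rz": 0.21,"hand": 0},{"tx": -0.921,"ty": 0.144,"tz": -0.125,"rz": 0.42,"hand": 0}])

```text
schema error: expected keys tx, ty, tz, rx, ry, rz, hand
```

Request:
drive_tool(rows=[{"tx": -0.31,"ty": 0,"tz": 0,"rz": 0.174,"hand": 0},{"tx": -0.63,"ty": 0,"tz": 0,"rz": 0.348,"hand": 0},{"tx": -0.941,"ty": 0,"tz": -0.025,"rz": 0.522,"hand": 0}])

```text
schema error: expected keys tx, ty, tz, rx, ry, rz, hand
```

Request:
drive_tool(rows=[{"tx": -0.29,"ty": 0.12,"tz": 0,"rz": 0.174,"hand": 0},{"tx": -0.58,"ty": 0.25,"tz": 0,"rz": 0.348,"hand": 0},{"tx": -0.864,"ty": 0.372,"tz": -0.025,"rz": 0.522,"hand": 0}])

```text
schema error: expected keys tx, ty, tz, rx, ry, rz, hand
```

Request:
drive_tool(rows=[{"tx": -0.21,"ty": 0.23,"tz": 0,"rz": 0.174,"hand": 0},{"tx": -0.43,"ty": 0.46,"tz": 0,"rz": 0.348,"hand": 0},{"tx": -0.644,"ty": 0.686,"tz": -0.025,"rz": 0.522,"hand": 0}])

```text
schema error: expected keys tx, ty, tz, rx, ry, rz, hand
```

Request:
drive_tool(rows=[{"tx": -0.11,"ty": 0.3,"tz": 0,"rz": 0.174,"hand": 0},{"tx": -0.21,"ty": 0.6,"tz": 0,"rz": 0.348,"hand": 0},{"tx": -0.318,"ty": 0.886,"tz": -0.025,"rz": 0.522,"hand": 0},{"tx": -0.318,"ty": 0.886,"tz": -0.025,"rz": 0.522,"hand": 0},{"tx": -0.318,"ty": 0.886,"tz": -0.025,"rz": 0.522,"hand": 0}])

```text
schema error: expected keys tx, ty, tz, rx, ry, rz, hand
```

```bash
python3 - <<'E'
from bench import manip, imaging
import cv2,pickle
from h import *
for n in("top","wrist","scene"):
    s=imaging.snapshot(n); cv2.imwrite(f"pics/{n}1.png",s["frame"]); pickle.dump(s,open(f"{n}1.pkl","wb"))
st=manip.state(); print(st["time"],st["tcp_pos"],yaw(st),st["eef_rot"],st["width"],st["qpos"])
E
```

```text
0.3 [152.34471686 528.25813307 252.92590791] 1.290045480997906 [-2.42108136e-05  1.39914830e-01  9.90163460e-01 -4.01952900e-04] 0.9996294847534426 [-1.33167075  0.31121282  0.0139755   1.51200923 -0.00437533  1.31920567
 -0.02722835]
```

View pics/wrist1.png

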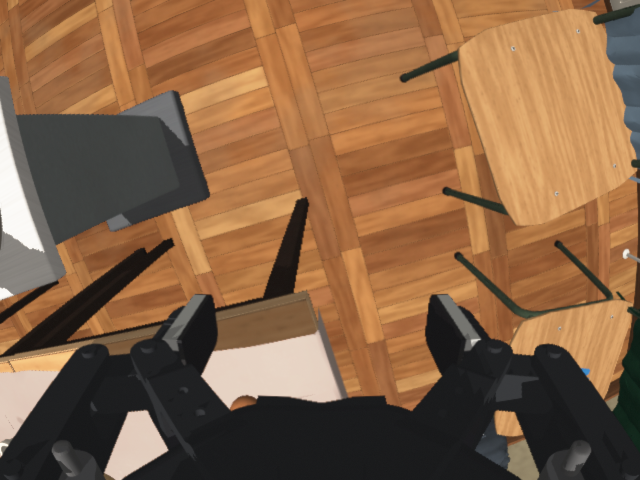

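The moves were refused because every key must be present. The arm is still at the start, and the wrist view shows only floor and the table edge. I'll replan to a closer viewing pose.

```bash
python3 - <<'E'
from h import *
from bench import manip
st=manip.state(); p0=st["tcp_pos"]; a0=yaw(st)
A=np.array([*p0,a0]);M=np.array([350,290,300,0.3]);B=np.array([390,-60,310,-1.34])
plan(st,[A+(M-A)*k/3 for k in(1,2,3)]+[M+(B-M)*k/4 for k in(1,2,3,4)])
E
```

```text
from [152.3 528.3 252.9] 1.29
tx -0.853 ty -0.581 tz -0.157 rz 0.420
tx -0.995 ty -0.273 tz -0.157 rz 0.420
tx -1.030 ty 0.064 tz -0.157 rz 0.420
tx -0.865 ty -0.163 tz -0.025 rz 0.522
tx -0.859 ty 0.195 tz -0.025 rz 0.522
tx -0.710 ty 0.522 tz -0.025 rz 0.522
tx -0.443 ty 0.761 tz -0.025 rz 0.522
```

Request:
drive_tool(rows=[{"tx": -0.43,"ty": -0.29,"tz": -0.08,"rx": 0,"ry": 0,"rz": 0.21,"hand": 0},{"tx": -0.853,"ty": -0.581,"tz": -0.157,"rx": 0,"ry": 0,"rz": 0.42,"hand": 0}])

```text
time: 0.55
tcp_pos: [218.7, 448.2, 268.9]
eef_rot: [0.0, 0.302, 0.953, -0.0]
contact_force: [0.8, 0.2, 1.0]
width: 0.605
grip_force: 0.0
```

Request:
drive_tool(rows=[{"tx": -0.5,"ty": -0.14,"tz": -0.08,"rx": 0,"ry": 0,"rz": 0.21,"hand": 0},{"tx": -0.995,"ty": -0.273,"tz": -0.157,"rx": 0,"ry": 0,"rz": 0.42,"hand": 0}])

```text
time: 0.8
tcp_pos: [285.1, 368.2, 285.1]
eef_rot: [0.0, 0.455, 0.89, 0.0]
contact_force: [-0.0, 0.6, 0.1]
width: 0.503
grip_force: 0.0
```

Request:
drive_tool(rows=[{"tx": -0.5,"ty": 0.03,"tz": -0.08,"rx": 0,"ry": 0,"rz": 0.21,"hand": 0},{"tx": -1.0,"ty": 0.064,"tz": -0.157,"rx": 0,"ry": 0,"rz": 0.42,"hand": 0}])

```text
time: 1.05
tcp_pos: [349.1, 291.2, 300.8]
eef_rot: [-0.0, 0.595, 0.803, 0.0]
contact_force: [0.7, 0.7, 0.3]
width: 0.499
grip_force: 0.0
```

Request:
drive_tool(rows=[{"tx": -0.29,"ty": -0.05,"tz": 0,"rx": 0,"ry": 0,"rz": 0.174,"hand": 0},{"tx": -0.58,"ty": -0.11,"tz": 0,"rx": 0,"ry": 0,"rz": 0.348,"hand": 0},{"tx": -0.865,"ty": -0.163,"tz": -0.025,"rx": 0,"ry": 0,"rz": 0.522,"hand": 0}])

```text
time: 1.42
tcp_pos: [358.2, 203.9, 302.8]
eef_rot: [-0.0, 0.746, 0.666, -0.0]
contact_force: [0.7, 0.3, -0.1]
width: 0.503
grip_force: 0.0
```

Request:
drive_tool(rows=[{"tx": -0.29,"ty": 0.07,"tz": 0,"rx": 0,"ry": 0,"rz": 0.174,"hand": 0},{"tx": -0.57,"ty": 0.13,"tz": 0,"rx": 0,"ry": 0,"rz": 0.348,"hand": 0},{"tx": -0.859,"ty": 0.195,"tz": -0.025,"rx": 0,"ry": 0,"rz": 0.522,"hand": 0}])

```text
time: 1.8
tcp_pos: [368.1, 116.6, 305.4]
eef_rot: [-0.0, 0.866, 0.5, 0.0]
contact_force: [0.6, 0.6, -0.1]
width: 0.495
grip_force: 0.0
```

Request:
drive_tool(rows=[{"tx": -0.24,"ty": 0.17,"tz": 0,"rx": 0,"ry": 0,"rz": 0.174,"hand": 0},{"tx": -0.47,"ty": 0.35,"tz": 0,"rx": 0,"ry": 0,"rz": 0.348,"hand": 0},{"tx": -0.71,"ty": 0.522,"tz": -0.025,"rx": 0,"ry": 0,"rz": 0.522,"hand": 0}])

```text
time: 2.17
tcp_pos: [378.2, 29.0, 307.9]
eef_rot: [-0.0, 0.95, 0.313, 0.0]
contact_force: [0.1, -0.2, -0.9]
width: 0.499
grip_force: 0.0
```

Request:
drive_tool(rows=[{"tx": -0.15,"ty": 0.25,"tz": 0,"rx": 0,"ry": 0,"rz": 0.174,"hand": 0},{"tx": -0.3,"ty": 0.51,"tz": 0,"rx": 0,"ry": 0,"rz": 0.348,"hand": 0},{"tx": -0.443,"ty": 0.761,"tz": -0.025,"rx": 0,"ry": 0,"rz": 0.522,"hand": 0},{"tx": -0.443,"ty": 0.761,"tz": -0.025,"rx": 0,"ry": 0,"rz": 0.522,"hand": 0},{"tx": -0.443,"ty": 0.761,"tz": -0.025,"rx": 0,"ry": 0,"rz": 0.522,"hand": 0}])

```text
time: 2.8
tcp_pos: [388.2, -56.6, 310.3]
eef_rot: [-0.0, 0.993, 0.116, -0.0]
contact_force: [-0.4, 0.1, -0.2]
width: 0.499
grip_force: 0.0
```

```bash
python3 - <<'E'
from bench import manip, imaging
import cv2,pickle
from h import *
for n in("top","wrist","scene"):
    s=imaging.snapshot(n); cv2.imwrite(f"pics/{n}2.png",s["frame"]); pickle.dump(s,open(f"{n}2.pkl","wb"))
st=manip.state(); print(st["time"],st["tcp_pos"],yaw(st),st["eef_rot"],st["width"],st["qpos"])
E
```

```text
2.95 [388.28820414 -56.28653986 310.25489032] -1.336671823624288 [-1.28222672e-04  9.93156015e-01  1.16795089e-01 -1.46351549e-04] 0.5024878712748282 [-0.63526845 -0.08479567  0.6906863   1.7998532   0.05450265  1.40773501
 -1.29189527]
```

View pics/wrist2.png

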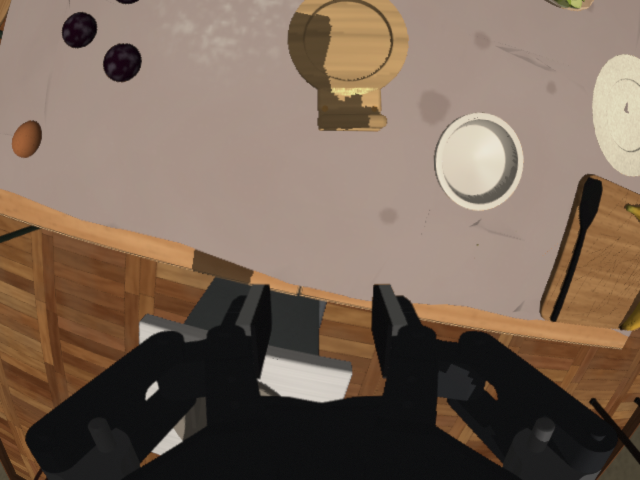

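The wrist view shows the dish at (479,161), the target plum at (122,62), and the tray board at (348,40) with the near handle at (350,115). Next I'll fit their positions from the contours.

```bash
python3 - <<'E'
import pickle
from h import *
from scipy.optimize import least_squares
s=pickle.load(open("wrist2.pkl","rb")); f=s["frame"]; hsv=cv2.cvtColor(f,cv2.COLOR_BGR2HSV)
def blob(m,u,v):
    n,l,st,c=cv2.connectedComponentsWithStats(m.astype(np.uint8)); k=l[v,u]
    mm=(l==k).astype(np.uint8); return max(cv2.findContours(mm,cv2.RETR_EXTERNAL,cv2.CHAIN_APPROX_NONE)[0],key=len)[:,0,:].astype(float)
def circ(pts,z):
    w=np.array([at(s,u,v,z,True) for u,v in pts])
    r=least_squares(lambda p:np.hypot(*(w-p[:2]).T)-p[2],[*w.mean(0),50],loss="soft_l1"); return r.x.round(1),np.abs(r.fun).mean().round(2)
print(hsv[161,440],hsv[161,479],hsv[200,400])
mw=(hsv[...,1]<25)&(hsv[...,2]>150)
c=blob(mw,440,161); print("dish",len(c),c.min(0),c.max(0),circ(c,38))
md=hsv[...,2]<75
c=blob(md,122,62); print("plum px",len(c),c.min(0),c.max(0)); 
# plum: mean ray -> z=23
D=np.array([ray(s,u,v,True)[1] for u,v in c]); D/=np.linalg.norm(D,axis=1)[:,None]
x=np.linalg.lstsq(D,np.ones(len(D)),rcond=None)[0]; x/=np.linalg.norm(x); o=np.array(s["world_from_camera"])[:3,3]
print("plum",(o+x*(23.5-o[2])/x[2]).round(1))
cr=f[0:140,270:430]; cv2.imwrite("pics/tray2.png",cv2.resize(cr,(640,560),interpolation=2))
E
```

```text
[ 22  33 225] [ 22  33 227] [ 11  46 168]
dish 2236 [0. 0.] [639. 479.] (array([186.1, -97.1, 523.7]), np.float64(114.88))
plum px 106 [103.  44.] [141.  81.]
plum [495.8 214.3  23.5]
```

View pics/tray2.png

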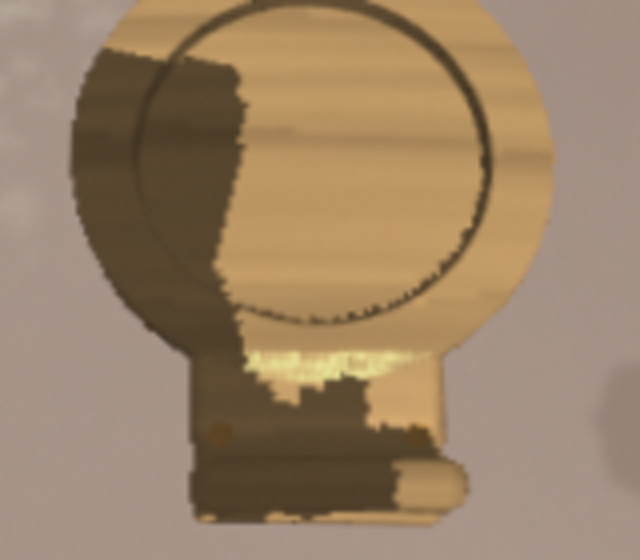

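```bash
python3 - <<'E'
import pickle
from h import *
from scipy.optimize import least_squares
s=pickle.load(open("wrist2.pkl","rb")); f=s["frame"]; hsv=cv2.cvtColor(f,cv2.COLOR_BGR2HSV)
def circ(pts,z):
    w=np.array([at(s,u,v,z,True) for u,v in pts])
    r=least_squares(lambda p:np.hypot(*(w-p[:2]).T)-p[2],[*w.mean(0),50],loss="soft_l1"); return r.x.round(1),np.abs(r.fun).mean().round(2)
m=np.zeros(f.shape[:2],np.uint8); m[95:225,420:535]=(f[95:225,420:535,0]>165)
c=max(cv2.findContours(m,cv2.RETR_EXTERNAL,cv2.CHAIN_APPROX_NONE)[0],key=len)[:,0,:].astype(float)
print("dish",len(c),c.min(0),c.max(0),circ(cv2.convexHull(c.astype(np.int32))[:,0].astype(float),38))
g=lambda L:[(270+(a+.5)/4-.5,(b+.5)/4-.5) for a,b in L]
print("recess",circ(g([(135,150),(490,150),(318,322),(310,2),(380,307),(440,260),(165,75),(450,65),(235,305)]),20))
print("board",circ(g([(72,150),(553,150),(100,270),(155,328),(80,90),(530,90),(530,255),(505,295),(470,335)]),20))
for z in(50,64): print("bar L R mid",z,*[at(s,u,v,z,True).round(1) for u,v in g([(193,487),(467,487),(330,486),(330,457),(330,514)])])
t=pickle.load(open("top0.pkl","rb"))
E
```

```text
dish 259 [436. 113.] [522. 210.] (array([ 471.8, -220.4,   55.2]), np.float64(0.13))
recess (array([565.3, -43. ,  47.6]), np.float64(0.94))
board (array([565.4, -42.8,  66. ]), np.float64(0.56))
bar L R mid 50 [465.4 -33.7] [ 482.8 -101.3] [474.  -67.3] [481.2 -65.5] [467. -69.]
bar L R mid 64 [465.1 -34. ] [481.9 -99.1] [473.3 -66.3] [480.3 -64.6] [466.6 -68. ]
```

```bash
python3 - <<'E'
from h import *
from bench import manip
plan(manip.state(),[(424,-113,215,-1.32),(458.9,-170,125,-1.32),(458.9,-170,44,-1.32)])
E
```

```text
from [388.3 -56.3 310.3] -1.3367
tx 0.216 ty 0.635 tz 0.953 rz -0.021
tx 0.197 ty 0.639 tz 0.900 rz -0.000
tx 0.000 ty 0.000 tz 0.810 rz -0.000
```

Request:
drive_tool(rows=[{"tx": 0.11,"ty": 0.32,"tz": 0.48,"rx": 0,"ry": 0,"rz": -0.02,"hand": 0},{"tx": 0.216,"ty": 0.635,"tz": 0.953,"rx": 0,"ry": 0,"rz": -0.021,"hand": 0}])

```text
time: 3.2
tcp_pos: [425.4, -113.2, 214.5]
eef_rot: [-0.0, 0.992, 0.126, 0.002]
contact_force: [0.4, 0.6, 0.2]
width: 0.502
grip_force: 0.0
```

Request:
drive_tool(rows=[{"tx": 0.1,"ty": 0.32,"tz": 0.45,"rx": 0,"ry": 0,"rz": 0,"hand": 0},{"tx": 0.197,"ty": 0.639,"tz": 0.9,"rx": 0,"ry": 0,"rz": 0,"hand": 0},{"tx": 0.197,"ty": 0.639,"tz": 0.9,"rx": 0,"ry": 0,"rz": 0,"hand": 0},{"tx": 0.197,"ty": 0.639,"tz": 0.9,"rx": 0,"ry": 0,"rz": 0,"hand": 0}])

```text
time: 3.7
tcp_pos: [459.1, -170.5, 125.3]
eef_rot: [-0.0, 0.992, 0.124, -0.0]
contact_force: [-0.2, 0.1, 0.4]
width: 0.5
grip_force: 0.0
```

```bash
python3 - <<'E'
from bench import manip, imaging
import cv2,pickle
from h import *
s=imaging.snapshot("wrist"); cv2.imwrite("pics/wrist3.png",s["frame"]); pickle.dump(s,open("wrist3.pkl","wb"))
st=manip.state(); plan(st,[(458.9,-170,44,-1.32)])
print(proj(s,(471.8,-220.4,38),True),proj(s,(458.9,-170,38),True),proj(s,st["tcp_pos"]+[0,0,-3],True))
E
```

```text
from [ 459.6 -170.3  126.2] -1.3208
tx -0.006 ty -0.005 tz 0.822 rz -0.001
(np.float64(407.12955005049224), np.float64(251.66340386748212)) (np.float64(320.67067089548647), np.float64(251.92525679305666)) (np.float64(321.1362508063807), np.float64(322.07408390299804))
```

View pics/wrist3.png

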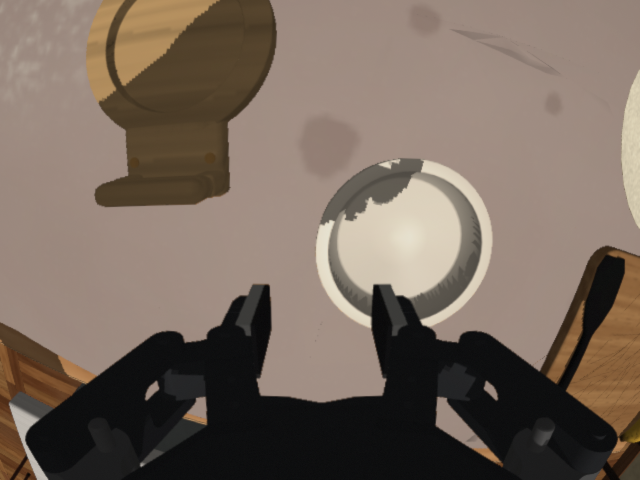

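The rim's near-left edge at (323,250) lines up with the middle of the finger gap (321). I'll go down and grip.

Request:
drive_tool(rows=[{"tx": 0,"ty": 0,"tz": 0.3,"rx": 0,"ry": 0,"rz": 0,"hand": 0},{"tx": 0,"ty": 0,"tz": 0.6,"rx": 0,"ry": 0,"rz": 0,"hand": 0},{"tx": 0,"ty": 0,"tz": 0.82,"rx": 0,"ry": 0,"rz": 0,"hand": 0},{"tx": 0,"ty": 0,"tz": 0.82,"rx": 0,"ry": 0,"rz": 0,"hand": 0},{"tx": 0,"ty": 0,"tz": 0.82,"rx": 0,"ry": 0,"rz": 0,"hand": -0.5},{"tx": 0,"ty": 0,"tz": 0.82,"rx": 0,"ry": 0,"rz": 0,"hand": -0.7},{"tx": 0,"ty": 0,"tz": 0.82,"rx": 0,"ry": 0,"rz": 0,"hand": -1},{"tx": 0,"ty": 0,"tz": 0.82,"rx": 0,"ry": 0,"rz": 0,"hand": -1},{"tx": 0,"ty": 0,"tz": 0.82,"rx": 0,"ry": 0,"rz": 0,"hand": -1},{"tx": 0,"ty": 0,"tz": 0.82,"rx": 0,"ry": 0,"rz": 0,"hand": -1}], force=50)

```text
time: 5.0
tcp_pos: [459.8, -171.2, 44.5]
eef_rot: [-0.0, 0.992, 0.124, 0.001]
contact_force: [-0.6, 2.7, 6.3]
width: 0.09
grip_force: 47.9
```

Request:
drive_tool(rows=[{"tx": 0,"ty": 0,"tz": -0.05,"rx": 0,"ry": 0,"rz": 0,"hand": -1},{"tx": 0,"ty": 0,"tz": -0.15,"rx": 0,"ry": 0,"rz": 0,"hand": -1},{"tx": 0,"ty": 0,"tz": -0.35,"rx": 0,"ry": 0,"rz": 0,"hand": -1},{"tx": 0,"ty": 0,"tz": -0.6,"rx": 0,"ry": 0,"rz": 0,"hand": -1},{"tx": 0,"ty": 0,"tz": -0.85,"rx": 0,"ry": 0,"rz": 0,"hand": -1},{"tx": 0,"ty": 0,"tz": -1.0,"rx": 0,"ry": 0,"rz": 0,"hand": -1},{"tx": 0,"ty": 0,"tz": -1.0,"rx": 0,"ry": 0,"rz": 0,"hand": -1},{"tx": 0,"ty": 0,"tz": -1.0,"rx": 0,"ry": 0,"rz": 0,"hand": -1}])

```text
time: 6.0
tcp_pos: [458.0, -170.9, 142.3]
eef_rot: [-0.0, 0.992, 0.124, -0.001]
contact_force: [-0.2, -0.3, -1.1]
width: 0.095
grip_force: 47.8
```

```bash
python3 - <<'E'
from bench import manip, imaging
import cv2,pickle
from h import *
s=imaging.snapshot("wrist"); cv2.imwrite("pics/wrist4.png",s["frame"]); pickle.dump(s,open("wrist4.pkl","wb"))
st=manip.state(); print(st["width"],st["grip_force"],st["contact_force"])
T=np.array([565.4+52*-.247,-43+52*.969]); print(T)
x,y,z=st["tcp_pos"]
plan(st,[(x+(T[0]-x)*k/3,y+(T[1]-y)*k/3,z,-1.32) for k in(1,2,3)]) 
E
```

```text
0.08750861915699862 47.789836779702455 [-0.22366895  0.04327035 -0.60632959]
[552.556   7.388]
from [ 457.9 -170.9  142.1] -1.3229
tx 0.452 ty -0.499 tz -0.000 rz -0.004
tx 0.453 ty -0.497 tz -0.000 rz -0.000
tx 0.453 ty -0.497 tz -0.000 rz -0.000
```

View pics/wrist4.png

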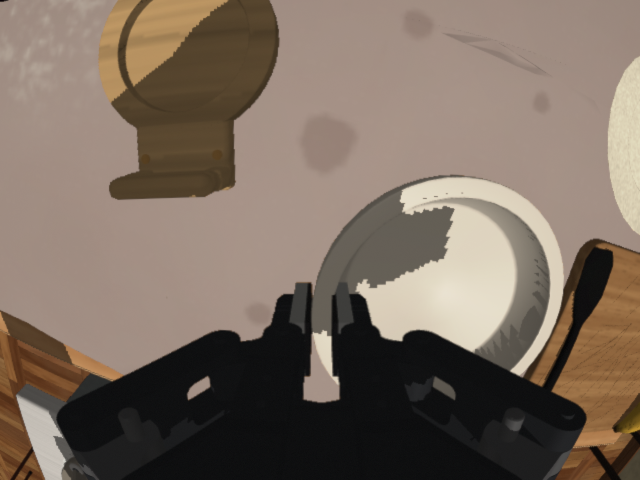

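The dish is held, with its rim reaching from about (316,330) to (565,285) and the fingers at (321,320). I'll check the grip geometry numerically by comparing projected rim extremes.

```bash
python3 - <<'E'
import pickle
from h import *
from bench import manip
from scipy.optimize import least_squares
s=pickle.load(open("wrist4.pkl","rb")); st=manip.state(); f=s["frame"]
q=st["eef_rot"];Rt=R.from_quat([q[1],q[2],q[3],q[0]])
print("tilt z",Rt.apply([0,0,1]).round(4))
th=np.linspace(0,2*np.pi,720)
def rim(r,tilt,d,dz):
    # tilt about tool x at the grip
    loc=np.stack([r*np.sin(th),52+d-r*np.cos(th),np.full_like(th,6.5+dz)],1)
    piv=np.array([0,0,6.5+dz]); loc=R.from_rotvec([tilt,0,0]).apply(loc-piv)+piv
    return np.array([proj(s,p,True) for p in st["tcp_pos"]+Rt.apply(loc)])
m=np.zeros(f.shape[:2],np.uint8); m[170:400,420:570]=f[170:400,420:570,0]>165
for v in(220,250,285,320,350): print("row",v,"right",np.nonzero(m[v])[0].max())
for u in(440,460,480,500): print("col",u,"top",np.nonzero(m[:,u])[0].min())
for t in(-.1,0,.1):
    p=rim(56,t,0,0); rt=p[p[:,0]>440]; up=p[p[:,1]<250]
    print(t,[round(np.interp(v,*(lambda o:(rt[o,1],rt[o,0]))(np.argsort(rt[:,1]))),1) for v in(220,250,285,320,350)],[round(np.interp(u,*(lambda o:(up[o,0],up[o,1]))(np.argsort(up[:,0]))),1) for u in(440,460,480,500)])
E
```

```text
tilt z [-2.1e-03  6.0e-04 -1.0e+00]
row 220 right 545
row 250 right 559
row 285 right 562
row 320 right 555
row 350 right 540
col 440 top 179
col 460 top 178
col 480 top 180
col 500 top 185
-0.1 [np.float64(554.3), np.float64(570.4), np.float64(576.1), np.float64(571.0), np.float64(557.8)] [np.float64(178.9), np.float64(177.2), np.float64(178.5), np.float64(182.9)]
0 [np.float64(547.0), np.float64(560.3), np.float64(563.5), np.float64(555.9), np.float64(540.5)] [np.float64(176.9), np.float64(175.5), np.float64(177.3), np.float64(182.8)]
0.1 [np.float64(538.1), np.float64(548.8), np.float64(549.6), np.float64(540.0), np.float64(522.7)] [np.float64(174.8), np.float64(173.9), np.float64(176.6), np.float64(183.8)]
```

```bash
cat >> h.py <<'E'
from scipy.optimize import least_squares
def tray_fit(s,roi,c0=(565.4,-43),lim=9,z=20,r0=67,sat=95):
    """board outline at its top edge; roi=(u0,v0,u1,v1)"""
    hsv=cv2.cvtColor(s["frame"],cv2.COLOR_BGR2HSV); m=np.zeros(hsv.shape[:2],np.uint8); u0,v0,u1,v1=roi
    m[v0:v1,u0:u1]=(hsv[v0:v1,u0:u1,1]>sat)
    c=max(cv2.findContours(m,cv2.RETR_EXTERNAL,cv2.CHAIN_APPROX_NONE)[0],key=len)[:,0,:].astype(float)
    c=c[(c[:,0]>u0)&(c[:,1]>v0)&(c[:,0]<u1-1)&(c[:,1]<v1-1)]
    w=np.array([at(s,u,v,z,True) for u,v in c]); k=np.abs(np.hypot(*(w-c0).T)-r0)<lim; w=w[k]
    r=least_squares(lambda p:np.hypot(*(w-p[:2]).T)-r0,c0,loss="soft_l1"); a=np.arctan2(*(w-r.x).T[::-1])
    return r.x.round(1),len(w),np.abs(r.fun).mean().round(2),np.histogram(a,8,(-np.pi,np.pi))[0]
E
python3 - <<'E'
import pickle
from h import *
for n,roi in(("wrist2",(250,0,450,140)),("wrist3",(60,0,300,215)),("wrist4",(70,0,300,205))):
    print(n,tray_fit(pickle.load(open(n+".pkl","rb")),roi))
E
```

```text
wrist2 (array([565.8, -43.6]), 203, np.float64(1.5), array([10, 37, 42, 12,  0, 25, 42, 35]))
wrist3 (array([564.9, -45.2]), 289, np.float64(0.99), array([ 2, 79, 56,  0,  0, 33, 68, 51]))
wrist4 (array([565., -45.]), 283, np.float64(0.98), array([ 5, 72, 59,  0,  0, 36, 64, 47]))
```

Request:
drive_tool(rows=[{"tx": 0.1,"ty": -0.11,"tz": 0,"rx": 0,"ry": 0,"rz": 0,"hand": -1},{"tx": 0.28,"ty": -0.31,"tz": 0,"rx": 0,"ry": 0,"rz": 0,"hand": -1},{"tx": 0.455,"ty": -0.497,"tz": 0,"rx": 0,"ry": 0,"rz": 0,"hand": -1}])

```text
time: 6.42
tcp_pos: [491.1, -110.0, 142.5]
eef_rot: [-0.0, 0.992, 0.124, -0.0]
contact_force: [0.8, 0.6, -1.4]
width: 0.091
grip_force: 47.8
```

Request:
drive_tool(rows=[{"tx": 0.2,"ty": -0.22,"tz": 0,"rx": 0,"ry": 0,"rz": 0,"hand": -1},{"tx": 0.4,"ty": -0.44,"tz": 0,"rx": 0,"ry": 0,"rz": 0,"hand": -1},{"tx": 0.65,"ty": -0.71,"tz": 0,"rx": 0,"ry": 0,"rz": 0,"hand": -1},{"tx": 0.82,"ty": -0.9,"tz": 0,"rx": 0,"ry": 0,"rz": 0,"hand": -1},{"tx": 0.907,"ty": -0.995,"tz": 0,"rx": 0,"ry": 0,"rz": 0,"hand": -1},{"tx": 0.907,"ty": -0.995,"tz": 0,"rx": 0,"ry": 0,"rz": 0,"hand": -1},{"tx": 0.907,"ty": -0.995,"tz": 0,"rx": 0,"ry": 0,"rz": 0,"hand": -1}])

```text
time: 7.3
tcp_pos: [553.5, 5.1, 143.0]
eef_rot: [0.0, 0.992, 0.123, -0.0]
contact_force: [1.3, -0.3, -1.2]
width: 0.092
grip_force: 47.8
```

```bash
python3 - <<'E'
from bench import manip, imaging
import cv2,pickle
from h import *
for n in("wrist","top","scene"):
    s=imaging.snapshot(n); cv2.imwrite(f"pics/{n}5.png",s["frame"]); pickle.dump(s,open(n+"5.pkl","wb"))
st=manip.state(); plan(st,[(553.1,7.2,72,-1.3208),(553.1,7.2,53,-1.3208)])
E
```

```text
from [553.7   5.3 143.3] -1.3254
tx -0.002 ty -0.020 tz 0.713 rz -0.006
tx 0.000 ty 0.000 tz 0.190 rz -0.000
```

View pics/wrist5.png

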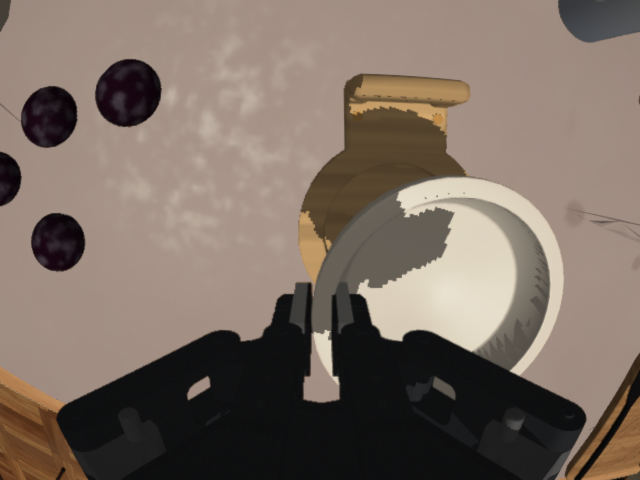

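The dish is over the tray. The free far handle bar is at about (408,88), and the target plum is at (58,242). Comparing these with the model:

```bash
python3 - <<'E'
import pickle
from h import *
s=pickle.load(open("wrist5.pkl","rb"))
c=np.array([565.4,-43.3]); x=np.array([np.cos(.25),np.sin(.25)]); y=np.array([-x[1],x[0]])
for d in(-35,35):
    for e in(88,102): print(d,e,[round(float(k),1) for k in proj(s,[*(c+x*e+y*d),64],True)])
print(proj(s,(495.8,214.3,23.5),True))
hsv=cv2.cvtColor(s["frame"],cv2.COLOR_BGR2HSV)
m=(hsv[...,1]>95)[60:150,320:480]
for v in(80,84,88,92,96,100,115,125): k=np.nonzero(m[v-60])[0]; print(v,k.min()+320,k.max()+320)
for u in(380,400,420,440): k=np.nonzero(m[:,u-320])[0]; print("col",u,k.min()+60)
md=(hsv[...,2]<75)[200:290,20:100]; k=np.argwhere(md); print("plum px",k.min(0)+[200,20],k.max(0)+[200,20])
E
```

```text
-35 88 [472.8, 105.8]
-35 102 [472.9, 81.5]
35 88 [348.8, 99.0]
35 102 [348.8, 73.4]
(np.float64(57.25906883301536), np.float64(242.16225823407024))
80 350 457
84 346 467
88 345 469
92 344 469
96 344 469
100 345 467
115 345 446
125 345 446
col 380 75
col 400 76
col 420 77
col 440 79
plum px [213  31] [270  84]
```

```bash
python3 - <<'E'
from h import *
from bench import manip
plan(manip.state(),[(552.9,8.2,54.5,-1.318)])
E
```

```text
from [553.7   5.3 143.3] -1.3254
tx -0.001 ty -0.031 tz 0.888 rz -0.009
```

Request:
drive_tool(rows=[{"tx": 0,"ty": -0.031,"tz": 0.1,"rx": 0,"ry": 0,"rz": -0.009,"hand": -1},{"tx": 0,"ty": -0.031,"tz": 0.3,"rx": 0,"ry": 0,"rz": -0.009,"hand": -1},{"tx": 0,"ty": -0.031,"tz": 0.5,"rx": 0,"ry": 0,"rz": -0.009,"hand": -1},{"tx": 0,"ty": -0.031,"tz": 0.65,"rx": 0,"ry": 0,"rz": -0.009,"hand": -1},{"tx": 0,"ty": -0.031,"tz": 0.72,"rx": 0,"ry": 0,"rz": -0.009,"hand": -1},{"tx": 0,"ty": -0.031,"tz": 0.72,"rx": 0,"ry": 0,"rz": -0.009,"hand": -1},{"tx": 0,"ty": -0.031,"tz": 0.72,"rx": 0,"ry": 0,"rz": -0.009,"hand": -1}])

```text
time: 8.32
tcp_pos: [554.1, 9.6, 71.8]
eef_rot: [0.0, 0.992, 0.127, 0.001]
contact_force: [1.2, -1.3, -1.6]
width: 0.092
grip_force: 47.9
```

```bash
python3 - <<'E'
from h import *
from bench import manip
st=manip.state();plan(st,[(552.9,8.2,54,-1.318)]);print(st["contact_force"])
E
```

```text
from [554.1   9.6  71.8] -1.316
tx -0.015 ty 0.010 tz 0.178 rz 0.003
[ 1.23748061 -1.33241519 -1.56673725]
```

Request:
drive_tool(rows=[{"tx": -0.01,"ty": 0.01,"tz": 0.04,"rx": 0,"ry": 0,"rz": 0,"hand": -1},{"tx": -0.01,"ty": 0.01,"tz": 0.08,"rx": 0,"ry": 0,"rz": 0,"hand": -1},{"tx": -0.01,"ty": 0.01,"tz": 0.12,"rx": 0,"ry": 0,"rz": 0,"hand": -1},{"tx": -0.01,"ty": 0.01,"tz": 0.15,"rx": 0,"ry": 0,"rz": 0,"hand": -1},{"tx": -0.01,"ty": 0.01,"tz": 0.17,"rx": 0,"ry": 0,"rz": 0,"hand": -1},{"tx": -0.01,"ty": 0.01,"tz": 0.18,"rx": 0,"ry": 0,"rz": 0,"hand": -1},{"tx": -0.01,"ty": 0.01,"tz": 0.18,"rx": 0,"ry": 0,"rz": 0,"hand": -1}])

```text
time: 9.2
tcp_pos: [552.7, 8.5, 53.1]
eef_rot: [0.0, 0.992, 0.127, 0.0]
contact_force: [-0.0, -0.3, -1.0]
width: 0.089
grip_force: 47.8
```

Request:
drive_tool(rows=[{"tx": 0,"ty": 0,"tz": 0.008,"rx": 0,"ry": 0,"rz": 0,"hand": -1},{"tx": 0,"ty": 0,"tz": 0.012,"rx": 0,"ry": 0,"rz": 0,"hand": -1},{"tx": 0,"ty": 0,"tz": 0.012,"rx": 0,"ry": 0,"rz": 0,"hand": -1}])

```text
time: 9.57
tcp_pos: [552.8, 8.6, 52.2]
eef_rot: [-0.0, 0.992, 0.127, 0.0]
contact_force: [-0.8, 0.6, 1.8]
width: 0.092
grip_force: 48.1
```

Request:
drive_tool(rows=[{"tx": 0,"ty": 0,"tz": 0,"rx": 0,"ry": 0,"rz": 0,"hand": -0.75},{"tx": 0,"ty": 0,"tz": 0,"rx": 0,"ry": 0,"rz": 0,"hand": -0.5},{"tx": 0,"ty": 0,"tz": 0,"rx": 0,"ry": 0,"rz": 0,"hand": -0.4},{"tx": 0,"ty": 0,"tz": 0,"rx": 0,"ry": 0,"rz": 0,"hand": -0.4},{"tx": 0,"ty": 0,"tz": -0.2,"rx": 0,"ry": 0,"rz": 0,"hand": -0.4},{"tx": 0,"ty": 0,"tz": -0.6,"rx": 0,"ry": 0,"rz": 0,"hand": -0.4},{"tx": 0,"ty": 0,"tz": -1.0,"rx": 0,"ry": 0,"rz": 0,"hand": 0}])

```text
time: 10.45
tcp_pos: [552.4, 8.4, 152.7]
eef_rot: [0.0, 0.992, 0.127, -0.0]
contact_force: [1.1, 0.5, 0.1]
width: 0.489
grip_force: 0.0
```

Request:
drive_tool(rows=[{"tx": -0.5,"ty": -0.1,"tz": -0.3,"rx": 0,"ry": 0,"rz": 0,"hand": 0.6},{"tx": -0.9,"ty": -0.2,"tz": -0.6,"rx": 0,"ry": 0,"rz": 0,"hand": 0.6},{"tx": -0.9,"ty": -0.2,"tz": -0.6,"rx": 0,"ry": 0,"rz": 0,"hand": 0.6},{"tx": -0.9,"ty": -0.2,"tz": -0.6,"rx": 0,"ry": 0,"rz": 0,"hand": 0.6}])

```text
time: 10.95
tcp_pos: [461.0, 5.6, 211.9]
eef_rot: [-0.0, 0.992, 0.127, 0.001]
contact_force: [0.6, -0.0, -1.5]
width: 0.8
grip_force: 0.0
```

```bash
cat >> h.py <<'E'
def dish_fit(s,roi,z=46,thr=165,r0=56):
    f=s["frame"]; m=np.zeros(f.shape[:2],np.uint8); u0,v0,u1,v1=roi; m[v0:v1,u0:u1]=f[v0:v1,u0:u1,0]>thr
    c=max(cv2.findContours(m,cv2.RETR_EXTERNAL,cv2.CHAIN_APPROX_NONE)[0],key=cv2.contourArea)
    c=cv2.convexHull(c)[:,0].astype(float); w=np.array([at(s,u,v,z,True) for u,v in c])
    r=least_squares(lambda p:np.hypot(*(w-p[:2]).T)-p[2],[*w.mean(0),r0],loss="soft_l1"); return r.x.round(1),np.abs(r.fun).mean().round(2),c.min(0),c.max(0)
E
python3 - <<'E'
from bench import manip, imaging
import cv2,pickle
from h import *
s=imaging.snapshot("wrist"); cv2.imwrite("pics/wrist6.png",s["frame"]); pickle.dump(s,open("wrist6.pkl","wb"))
st=manip.state(); print(st["tcp_pos"],yaw(st),st["qpos"].round(2),st["time"])
print([round(float(k)) for k in proj(s,(565.2,-42.3,46),True)], proj(s,(495.8,214.3,23.5),True))
E
```

```text
[460.97706745   5.46488498 211.43871037] -1.3154795450974344 [-0.78  0.2   0.86  1.83 -0.16  1.18 -1.19] 11.0
[416, 110] (np.float64(111.26474345203943), np.float64(125.1205767319548))
```

View pics/wrist6.png

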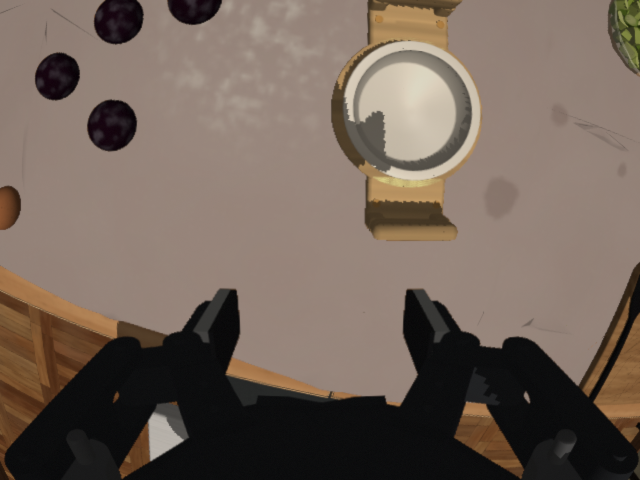

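The dish sits in the recess with its rim centred at about (412,110), and the near bar is at (412,233). The target plum is at (112,125), as predicted. Now I'll refine these and plan the plum pick.

```bash
python3 - <<'E'
import pickle
from h import *
from bench import manip
s=pickle.load(open("wrist6.pkl","rb"))
print("dish",dish_fit(s,(330,30,490,190)))
hsv=cv2.cvtColor(s["frame"],cv2.COLOR_BGR2HSV); m=hsv[...,1]>95
for v in(224,228,232,236): k=np.nonzero(m[v,350:480])[0]+350; print(v,k.min(),k.max())
for u in(390,410,430,450): k=np.nonzero(m[200:260,u])[0]+200; print("c",u,k.max())
for z in(50,64): print(at(s,367,230,z,True).round(1),at(s,457,232,z,True).round(1),at(s,412,232,z,True).round(1),at(s,412,241,z,True).round(1))
st=manip.state();plan(st,[(478,80,165,-1.315),(495.8,150,115,-1.315),(495.8,214.3,100,-1.315),(495.8,214.3,32.5,-1.315)])
c=s["frame"]
D=[ray(s,u,v,True)[1] for u,v in cv2.findContours((hsv[85:165,75:150,2]<75).astype(np.uint8),0,1)[0][0][:,0]+[75,85]]
D=np.array([d/np.linalg.norm(d) for d in D]); x=np.linalg.lstsq(D,np.ones(len(D)),rcond=None)[0]; o=np.array(s["world_from_camera"])[:3,3]; print("plum",len(D),(o+x*(23.5-o[2])/x[2]).round(1))
E
```

```text
dish (array([563.6, -36.8,  37.9]), np.float64(0.28), array([360.,  63.]), array([454., 158.]))
224 366 452
228 368 456
232 372 457
236 374 455
c 390 240
c 410 240
c 430 240
c 450 240
[463.7 -30.8] [ 481.5 -104.6] [471.5 -66.9] [464.3 -69.3]
[466.9 -28.2] [483.9 -98.3] [474.3 -62.4] [467.5 -64.7]
from [461.    5.5 211.4] -1.3155
tx 0.353 ty -0.678 tz 0.464 rz -0.001
tx 0.349 ty -0.632 tz 0.500 rz -0.000
tx 0.163 ty -0.622 tz 0.150 rz -0.000
tx 0.000 ty 0.000 tz 0.675 rz -0.000
plum 141 [496.1 214.   23.5]
```

Request:
drive_tool(rows=[{"tx": 0.18,"ty": -0.34,"tz": 0.23,"rx": 0,"ry": 0,"rz": 0,"hand": 0.6},{"tx": 0.353,"ty": -0.678,"tz": 0.464,"rx": 0,"ry": 0,"rz": 0,"hand": 0.6}])

```text
time: 11.25
tcp_pos: [478.7, 80.2, 164.1]
eef_rot: [0.001, 0.992, 0.126, -0.0]
contact_force: [0.0, 0.8, 0.6]
width: 0.803
grip_force: 0.0
```

Request:
drive_tool(rows=[{"tx": 0.18,"ty": -0.32,"tz": 0.25,"rx": 0,"ry": 0,"rz": 0,"hand": 0.6},{"tx": 0.349,"ty": -0.632,"tz": 0.5,"rx": 0,"ry": 0,"rz": 0,"hand": 0.6}])

```text
time: 11.5
tcp_pos: [496.1, 150.7, 113.0]
eef_rot: [0.001, 0.992, 0.127, -0.001]
contact_force: [-0.1, -0.1, -0.2]
width: 0.798
grip_force: 0.0
```

Request:
drive_tool(rows=[{"tx": 0.08,"ty": -0.31,"tz": 0.07,"rx": 0,"ry": 0,"rz": 0,"hand": 0.6},{"tx": 0.163,"ty": -0.622,"tz": 0.15,"rx": 0,"ry": 0,"rz": 0,"hand": 0.6},{"tx": 0.163,"ty": -0.622,"tz": 0.15,"rx": 0,"ry": 0,"rz": 0,"hand": 0.6},{"tx": 0.163,"ty": -0.622,"tz": 0.15,"rx": 0,"ry": 0,"rz": 0,"hand": 0.6}])

```text
time: 12.0
tcp_pos: [495.8, 212.6, 99.4]
eef_rot: [0.001, 0.992, 0.127, -0.001]
contact_force: [-0.3, 0.5, 0.5]
width: 0.796
grip_force: 0.0
```

```bash
python3 - <<'E'
import pickle
from h import *
from bench import manip,imaging
st=manip.state();plan(st,[(496,214.1,32.5,-1.315)]); print(st["contact_force"],st["tcp_pos"],st["time"])
s=pickle.load(open("wrist6.pkl","rb")); f=s["frame"]
# dish rim: outer edge points along rays from image centre of the rim
g=cv2.cvtColor(f,cv2.COLOR_BGR2HSV); P=[]
for a in np.linspace(-np.pi,np.pi,90,endpoint=False):
    rr=np.arange(90,50,-.5); uv=np.array([412,110])+np.outer(rr,[np.cos(a),np.sin(a)]); 
    v=[g[int(y),int(x),1]<60 and f[int(y),int(x),0]>120 for x,y in uv]
    k=[i for i in range(len(v)-8) if v[i] and all(v[i:i+8])]
    if k: P.append((a,uv[k[0]]))
w=np.array([at(s,*p,46,True) for a,p in P]); 
r=least_squares(lambda p:np.hypot(*(w-p[:2]).T)-55.5,[565,-43],loss="soft_l1",f_scale=.5); print(len(P),r.x,np.sort(np.abs(r.fun)).round(1)[::8])
E
```

```text
from [495.8 212.6  99.4] -1.3167
tx 0.006 ty -0.014 tz 0.669 rz -0.002
[-0.2901962   0.47045338  0.46921804] [495.82452287 212.558307    99.4006972 ] 12.0
88 [564.85936933 -40.77026051] [ 0.   0.2  0.4  0.5  0.7  1.   9.2 14.9 15.5 16.3 16.6]
```

Request:
drive_tool(rows=[{"tx": 0.005,"ty": -0.014,"tz": 0.3,"rx": 0,"ry": 0,"rz": 0,"hand": 0.6},{"tx": 0.005,"ty": -0.014,"tz": 0.55,"rx": 0,"ry": 0,"rz": 0,"hand": 0.6},{"tx": 0.005,"ty": -0.014,"tz": 0.67,"rx": 0,"ry": 0,"rz": 0,"hand": 0.6},{"tx": 0.005,"ty": -0.014,"tz": 0.67,"rx": 0,"ry": 0,"rz": 0,"hand": 0.6},{"tx": 0.005,"ty": -0.014,"tz": 0.67,"rx": 0,"ry": 0,"rz": 0,"hand": 0.3},{"tx": 0.005,"ty": -0.014,"tz": 0.67,"rx": 0,"ry": 0,"rz": 0,"hand": 0.15},{"tx": 0.005,"ty": -0.014,"tz": 0.67,"rx": 0,"ry": 0,"rz": 0,"hand": 0.0},{"tx": 0.005,"ty": -0.014,"tz": 0.67,"rx": 0,"ry": 0,"rz": 0,"hand": -0.3},{"tx": 0.005,"ty": -0.014,"tz": 0.67,"rx": 0,"ry": 0,"rz": 0,"hand": -0.3},{"tx": 0.005,"ty": -0.014,"tz": 0.67,"rx": 0,"ry": 0,"rz": 0,"hand": -0.3}], force=25)

```text
time: 13.25
tcp_pos: [496.6, 215.7, 34.6]
eef_rot: [-0.0, 0.992, 0.127, 0.001]
contact_force: [0.2, -0.5, 4.9]
width: 0.525
grip_force: 25.2
```

Request:
drive_tool(rows=[{"tx": 0,"ty": 0,"tz": -0.04,"rx": 0,"ry": 0,"rz": 0,"hand": -0.3},{"tx": 0,"ty": 0,"tz": -0.15,"rx": 0,"ry": 0,"rz": 0,"hand": -0.3},{"tx": 0,"ty": 0,"tz": -0.35,"rx": 0,"ry": 0,"rz": 0,"hand": -0.3},{"tx": 0,"ty": 0,"tz": -0.6,"rx": 0,"ry": 0,"rz": 0,"hand": -0.3},{"tx": 0,"ty": 0,"tz": -0.85,"rx": 0,"ry": 0,"rz": 0,"hand": -0.3},{"tx": 0,"ty": 0,"tz": -1.0,"rx": 0,"ry": 0,"rz": 0,"hand": -0.3},{"tx": 0,"ty": 0,"tz": -1.0,"rx": 0,"ry": 0,"rz": 0,"hand": -0.3},{"tx": 0,"ty": 0,"tz": -1.0,"rx": 0,"ry": 0,"rz": 0,"hand": -0.3}])

```text
time: 14.25
tcp_pos: [494.8, 215.3, 132.6]
eef_rot: [0.0, 0.992, 0.127, -0.001]
contact_force: [0.0, 0.0, -0.2]
width: 0.527
grip_force: 25.7
```

```bash
python3 - <<'E'
import pickle
from h import *
from bench import manip,imaging
s=imaging.snapshot("wrist"); cv2.imwrite("pics/wrist7.png",s["frame"]); pickle.dump(s,open("wrist7.pkl","wb"))
st=manip.state(); p=st["tcp_pos"]; T=np.array([565.2,-41.8,p[2]])
plan(st,[(*(p+(T-p)*k/3)[:2],p[2],-1.315) for k in (1,2,3)]); print(st["width"],st["grip_force"],st["time"])
print(proj(s,p+[0,0,-9],True))
f=s["frame"]; print(f[250:330:16,321].tolist())
E
```

```text
from [494.7 215.2 132.4] -1.3158
tx 0.011 ty 0.888 tz -0.000 rz -0.001
tx 0.010 ty 0.888 tz -0.000 rz -0.000
tx 0.010 ty 0.888 tz -0.000 rz -0.000
0.5297869366019987 25.69390296936035 14.3
(np.float64(321.3912282975401), np.float64(314.8514801634094))
[[158, 170, 193], [13, 7, 17], [30, 27, 31], [16, 11, 19], [22, 16, 24]]
```

```bash
python3 - <<'E'
import pickle
from h import *
from bench import manip
s=pickle.load(open("wrist7.pkl","rb")); v=cv2.cvtColor(s["frame"],cv2.COLOR_BGR2HSV)[...,2]
st=manip.state(); q=st["eef_rot"]; Rt=R.from_quat([q[1],q[2],q[3],q[0]])
U=list(range(295,348,6)); P=[]
for u in U:
    k=np.nonzero(v[200:330,u]<75)[0]; P.append((u,k[0]+200))
print(P)
D=np.array([ray(s,u,w,True)[1] for u,w in P]); D/=np.linalg.norm(D,axis=1)[:,None]; o=np.array(s["world_from_camera"])[:3,3]
for dz in(5,8,11,14):
    def res(x):
        c=st["tcp_pos"]+Rt.apply([x[0],x[1],dz])-o; return np.linalg.norm(np.cross(D,c),axis=1)-23.5
    r=least_squares(res,[0,0]); print(dz,r.x.round(1),r.fun.round(1))
E
```

```text
[(295, np.int64(259)), (301, np.int64(256)), (307, np.int64(255)), (313, np.int64(254)), (319, np.int64(253)), (325, np.int64(254)), (331, np.int64(256)), (337, np.int64(256)), (343, np.int64(258))]
5 [ 2.2 -0.8] [-0.1  0.2 -0.  -0.   0.3 -0.  -0.5  0.1  0.1]
8 [ 1.2 -0.8] [-0.1  0.2 -0.  -0.   0.2 -0.  -0.5  0.1  0.2]
11 [ 0.2 -0.8] [-0.1  0.2 -0.1 -0.   0.2 -0.1 -0.5  0.1  0.2]
14 [-0.8 -0.9] [-0.1  0.2 -0.1 -0.   0.2 -0.1 -0.5  0.1  0.2]
```

Request:
drive_tool(rows=[{"tx": 0,"ty": 0.15,"tz": 0,"rx": 0,"ry": 0,"rz": 0,"hand": -0.3},{"tx": 0.01,"ty": 0.45,"tz": 0,"rx": 0,"ry": 0,"rz": 0,"hand": -0.3},{"tx": 0.01,"ty": 0.888,"tz": 0,"rx": 0,"ry": 0,"rz": 0,"hand": -0.3}])

```text
time: 14.68
tcp_pos: [518.9, 129.0, 132.8]
eef_rot: [0.0, 0.992, 0.128, -0.0]
contact_force: [0.6, 0.0, -1.8]
width: 0.529
grip_force: 25.7
```

Request:
drive_tool(rows=[{"tx": 0,"ty": 0.4,"tz": 0,"rx": 0,"ry": 0,"rz": 0,"hand": -0.3},{"tx": 0.01,"ty": 0.8,"tz": 0,"rx": 0,"ry": 0,"rz": 0,"hand": -0.3},{"tx": 0.01,"ty": 0.888,"tz": 0,"rx": 0,"ry": 0,"rz": 0,"hand": -0.3}])

```text
time: 15.05
tcp_pos: [542.5, 38.1, 133.5]
eef_rot: [0.002, 0.992, 0.123, -0.0]
contact_force: [0.1, 0.2, -1.3]
width: 0.527
grip_force: 25.8
```

Request:
drive_tool(rows=[{"tx": 0,"ty": 0.3,"tz": 0,"rx": 0,"ry": 0,"rz": 0,"hand": -0.3},{"tx": 0.01,"ty": 0.6,"tz": 0,"rx": 0,"ry": 0,"rz": 0,"hand": -0.3},{"tx": 0.01,"ty": 0.8,"tz": 0,"rx": 0,"ry": 0,"rz": 0,"hand": -0.3},{"tx": 0.01,"ty": 0.888,"tz": 0,"rx": 0,"ry": 0,"rz": 0,"hand": -0.3},{"tx": 0.01,"ty": 0.888,"tz": 0,"rx": 0,"ry": 0,"rz": 0,"hand": -0.3},{"tx": 0.01,"ty": 0.888,"tz": 0,"rx": 0,"ry": 0,"rz": 0,"hand": -0.3}])

```text
time: 15.8
tcp_pos: [565.5, -40.0, 133.2]
eef_rot: [-0.001, 0.992, 0.128, -0.0]
contact_force: [0.3, -0.2, -0.7]
width: 0.526
grip_force: 25.8
```

```bash
python3 - <<'E'
from h import *
from bench import manip,imaging
import pickle
s=imaging.snapshot("wrist"); pickle.dump(s,open("wrist8.pkl","wb")); cv2.imwrite("pics/wrist8.png",s["frame"])
plan(manip.state(),[(565.2,-41.8,55,-1.315)])
E
```

```text
from [565.6 -39.9 133.2] -1.3137
tx -0.008 ty 0.017 tz 0.782 rz 0.002
```

Request:
drive_tool(rows=[{"tx": -0.004,"ty": 0.017,"tz": 0.15,"rx": 0,"ry": 0,"rz": 0,"hand": -0.3},{"tx": -0.004,"ty": 0.017,"tz": 0.35,"rx": 0,"ry": 0,"rz": 0,"hand": -0.3},{"tx": -0.004,"ty": 0.017,"tz": 0.55,"rx": 0,"ry": 0,"rz": 0,"hand": -0.3},{"tx": -0.004,"ty": 0.017,"tz": 0.7,"rx": 0,"ry": 0,"rz": 0,"hand": -0.3},{"tx": -0.004,"ty": 0.017,"tz": 0.78,"rx": 0,"ry": 0,"rz": 0,"hand": -0.3},{"tx": -0.004,"ty": 0.017,"tz": 0.78,"rx": 0,"ry": 0,"rz": 0,"hand": -0.3},{"tx": -0.004,"ty": 0.017,"tz": 0.78,"rx": 0,"ry": 0,"rz": 0,"hand": -0.3}])

```text
time: 16.73
tcp_pos: [566.4, -43.6, 56.2]
eef_rot: [0.0, 0.992, 0.127, 0.001]
contact_force: [-0.2, 0.6, 0.5]
width: 0.527
grip_force: 25.8
```

Request:
drive_tool(rows=[{"tx": 0,"ty": 0,"tz": 0.015,"rx": 0,"ry": 0,"rz": 0,"hand": -0.3},{"tx": 0,"ty": 0,"tz": 0.03,"rx": 0,"ry": 0,"rz": 0,"hand": -0.3},{"tx": 0,"ty": 0,"tz": 0.03,"rx": 0,"ry": 0,"rz": 0,"hand": -0.3}])

```text
time: 17.1
tcp_pos: [565.7, -43.3, 52.5]
eef_rot: [-0.0, 0.992, 0.127, 0.0]
contact_force: [0.2, -0.2, 0.3]
width: 0.527
grip_force: 25.8
```

Request:
drive_tool(rows=[{"tx": 0,"ty": -0.01,"tz": 0.01,"rx": 0,"ry": 0,"rz": 0,"hand": -0.3},{"tx": 0,"ty": -0.01,"tz": 0.02,"rx": 0,"ry": 0,"rz": 0,"hand": -0.3},{"tx": 0,"ty": -0.01,"tz": 0.02,"rx": 0,"ry": 0,"rz": 0,"hand": -0.3}])

```text
time: 17.48
tcp_pos: [565.8, -42.2, 51.0]
eef_rot: [-0.0, 0.992, 0.127, 0.0]
contact_force: [-1.4, 1.6, 3.6]
width: 0.529
grip_force: 26.1
```

Request:
drive_tool(rows=[{"tx": 0,"ty": 0,"tz": 0.007,"rx": 0,"ry": 0,"rz": 0,"hand": -0.3},{"tx": 0,"ty": 0,"tz": 0.012,"rx": 0,"ry": 0,"rz": 0,"hand": -0.3},{"tx": 0,"ty": 0,"tz": 0.012,"rx": 0,"ry": 0,"rz": 0,"hand": -0.3}])

```text
time: 17.85
tcp_pos: [566.3, -42.1, 50.8]
eef_rot: [-0.001, 0.992, 0.127, 0.001]
contact_force: [-2.1, 1.2, 9.6]
width: 0.525
grip_force: 26.5
```

Request:
drive_tool(rows=[{"tx": 0,"ty": 0,"tz": -0.012,"rx": 0,"ry": 0,"rz": 0,"hand": -0.3},{"tx": 0,"ty": 0,"tz": -0.012,"rx": 0,"ry": 0,"rz": 0,"hand": 0.06},{"tx": 0,"ty": 0,"tz": -0.012,"rx": 0,"ry": 0,"rz": 0,"hand": 0.1},{"tx": 0,"ty": 0,"tz": -0.012,"rx": 0,"ry": 0,"rz": 0,"hand": 0.15},{"tx": 0,"ty": 0,"tz": -0.012,"rx": 0,"ry": 0,"rz": 0,"hand": 0.18},{"tx": 0,"ty": 0,"tz": -0.012,"rx": 0,"ry": 0,"rz": 0,"hand": 0.18},{"tx": 0,"ty": 0,"tz": -0.1,"rx": 0,"ry": 0,"rz": 0,"hand": 0.18},{"tx": 0,"ty": 0,"tz": -0.25,"rx": 0,"ry": 0,"rz": 0,"hand": 0.18},{"tx": 0,"ty": 0,"tz": -0.45,"rx": 0,"ry": 0,"rz": 0,"hand": 0.18},{"tx": 0,"ty": 0,"tz": -0.9,"rx": 0,"ry": 0,"rz": 0,"hand": 0.18}])

```text
time: 19.1
tcp_pos: [564.3, -42.0, 139.6]
eef_rot: [-0.0, 0.992, 0.127, -0.002]
contact_force: [-0.3, 0.7, 0.7]
width: 0.589
grip_force: 0.0
```

```bash
python3 - <<'E'
from h import *
from bench import manip
st=manip.state(); x,y,z=st["tcp_pos"]
plan(st,[(490,-60,195,-0.9),(420,-62,235,-0.45),(380,-62,235,-.05),(380,-62,235,0.255)])
E
```

```text
from [564.3 -42.  139.6] -1.316
tx -0.764 ty -0.013 tz -0.554 rz -0.530
tx -0.561 ty -0.419 tz -0.400 rz -0.573
tx -0.174 ty -0.360 tz 0.000 rz -0.509
tx 0.000 ty 0.000 tz 0.000 rz -0.388
```

Request:
drive_tool(rows=[{"tx": -0.3,"ty": 0,"tz": -0.4,"rx": 0,"ry": 0,"rz": 0,"hand": 0},{"tx": -0.6,"ty": 0,"tz": -0.7,"rx": 0,"ry": 0,"rz": 0,"hand": 0},{"tx": -1.0,"ty": 0,"tz": -0.75,"rx": 0,"ry": 0,"rz": 0,"hand": -0.2}])

```text
time: 19.48
tcp_pos: [470.2, -68.8, 217.8]
eef_rot: [0.001, 0.992, 0.127, 0.004]
contact_force: [0.4, -0.5, -0.0]
width: 0.399
grip_force: 0.0
```

Request:
drive_tool(rows=[{"tx": -0.25,"ty": 0,"tz": 0,"rx": 0,"ry": 0,"rz": 0,"hand": -0.2},{"tx": -0.25,"ty": 0,"tz": 0,"rx": 0,"ry": 0,"rz": 0,"hand": -0.2},{"tx": -0.25,"ty": 0,"tz": 0,"rx": 0,"ry": 0,"rz": 0,"hand": -0.2}])

```text
time: 19.85
tcp_pos: [445.7, -73.6, 215.1]
eef_rot: [-0.0, 0.992, 0.127, 0.001]
contact_force: [0.8, 0.2, -0.9]
width: 0.402
grip_force: 0.0
```

```bash
python3 - <<'E'
from h import *
from bench import manip,imaging
import pickle
s=imaging.snapshot("wrist"); pickle.dump(s,open("wrist9.pkl","wb")); cv2.imwrite("pics/wrist9.png",s["frame"])
st=manip.state(); print(st["tcp_pos"],yaw(st),st["time"],st["qpos"].round(2))
c=np.array([565.15,-42.3]);x=np.array([np.cos(.256),np.sin(.256)]);y=np.array([-x[1],x[0]])
for d in(-35,35):
    for e in(-88,-102): print(d,e,np.round(proj(s,[*(c+x*e+y*d),64],True),1))
print(np.round(proj(s,[565.2,-41.8,39],True),1))
hsv=cv2.cvtColor(s["frame"],cv2.COLOR_BGR2HSV); m=hsv[...,1]>95
u0,v0=np.round(proj(s,[*(c-95*x),64],True)).astype(int)
for v in range(v0-14,v0+18,3): k=np.nonzero(m[v,u0-75:u0+75])[0]; print(v,(k.min()+u0-75,k.max()+u0-75) if len(k) else 0,end=' ')
print([np.nonzero(m[v0-20:v0+30,u])[0].max()+v0-20 for u in range(u0-30,u0+31,15)])
u1,v1=np.round(proj(s,[565.2,-41.8,39],True)).astype(int)
k=np.argwhere((hsv[...,2]<75)[v1-35:v1+35,u1-35:u1+35]); print("plum px",k.min(0)+[v1-35,u1-35],k.max(0)+[v1-35,u1-35],u1,v1)
E
```

```text
[445.78819353 -73.52217574 214.84982293] -1.3150219437706514 19.9 [-0.63  0.17  0.86  1.85 -0.14  1.18 -1.03]
-35 -88 [368.9 179.2]
-35 -102 [368.4 197.7]
35 -88 [274.2 179.1]
35 -102 [274.7 197.7]
[321.   65.7]
174 (np.int64(282), np.int64(363)) 177 (np.int64(281), np.int64(364)) 180 (np.int64(279), np.int64(366)) 183 (np.int64(278), np.int64(367)) 186 (np.int64(277), np.int64(368)) 189 (np.int64(278), np.int64(367)) 192 (np.int64(280), np.int64(366)) 195 (np.int64(285), np.int64(362)) 198 0 201 0 204 0 [np.int64(195), np.int64(194), np.int64(194), np.int64(194), np.int64(195)]
plum px [ 35 290] [ 94 350] 321 66
```

View pics/wrist9.png

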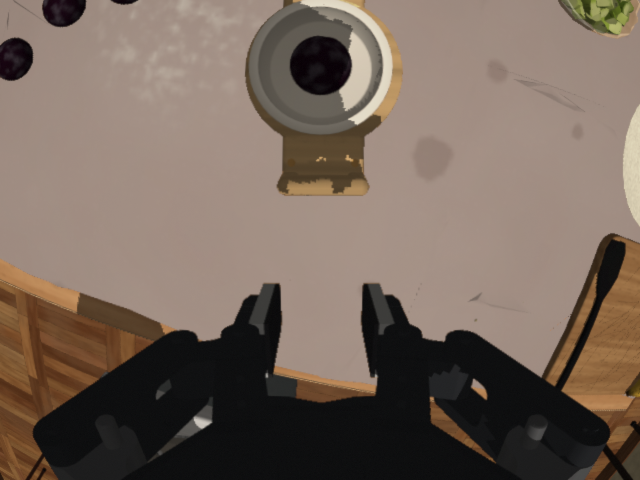

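The plum sits in the middle of the dish at (320,65), the dish is seated, and the near bar is centred at about (322,187) as predicted. I'll turn the hand to match the bar.

Request:
drive_tool(rows=[{"tx": 0.05,"ty": 0,"tz": 0,"rx": 0,"ry": 0,"rz": -0.2,"hand": -0.3},{"tx": 0.1,"ty": 0,"tz": 0,"rx": 0,"ry": 0,"rz": -0.4,"hand": -0.3},{"tx": 0.15,"ty": 0,"tz": 0,"rx": 0,"ry": 0,"rz": -0.6,"hand": -0.3},{"tx": 0.2,"ty": 0,"tz": 0,"rx": 0,"ry": 0,"rz": -0.8,"hand": -0.3},{"tx": 0.29,"ty": 0,"tz": 0,"rx": 0,"ry": 0,"rz": -1.0,"hand": -0.3}])

```text
time: 20.52
tcp_pos: [473.7, -66.4, 214.1]
eef_rot: [0.0, 0.866, 0.5, -0.0]
contact_force: [0.1, -0.2, 0.4]
width: 0.351
grip_force: 0.0
```

Request:
drive_tool(rows=[{"tx": 0,"ty": 0,"tz": 0,"rx": 0,"ry": 0,"rz": -0.2,"hand": -0.3},{"tx": 0,"ty": 0,"tz": 0.1,"rx": 0,"ry": 0,"rz": -0.4,"hand": -0.3},{"tx": 0,"ty": 0,"tz": 0.3,"rx": 0,"ry": 0,"rz": -0.6,"hand": -0.3},{"tx": 0,"ty": 0,"tz": 0.5,"rx": 0,"ry": 0,"rz": -0.8,"hand": -0.3},{"tx": 0,"ty": 0,"tz": 0.7,"rx": 0,"ry": 0,"rz": -1.0,"hand": -0.3},{"tx": 0,"ty": 0,"tz": 0.7,"rx": 0,"ry": 0,"rz": -1.0,"hand": -0.3},{"tx": 0,"ty": 0,"tz": 0.7,"rx": 0,"ry": 0,"rz": -1.0,"hand": -0.3}])

```text
time: 21.4
tcp_pos: [473.6, -66.8, 144.8]
eef_rot: [0.001, 0.612, 0.791, 0.0]
contact_force: [0.3, -0.6, 0.5]
width: 0.35
grip_force: 0.0
```

```bash
python3 - <<'E'
from h import *
from bench import manip
st=manip.state(); print(st["time"],st["qpos"].round(2),st["tcp_pos"],st["width"])
plan(st,[(474,-66.5,120,.256),(474,-66.5,53,.256)])
E
```

```text
21.4 [-0.38  0.29  0.59  1.88 -0.19  1.03  0.54] [473.63673255 -66.7632131  144.77799202] 0.3499075647508973
from [473.6 -66.8 144.8] 0.2529
tx 0.002 ty 0.004 tz 0.248 rz -0.004
tx 0.000 ty 0.000 tz 0.670 rz -0.000
```

Request:
drive_tool(rows=[{"tx": 0,"ty": 0.003,"tz": 0.3,"rx": 0,"ry": 0,"rz": -0.003,"hand": -0.3},{"tx": 0,"ty": 0.003,"tz": 0.55,"rx": 0,"ry": 0,"rz": -0.003,"hand": -0.3},{"tx": 0,"ty": 0.003,"tz": 0.7,"rx": 0,"ry": 0,"rz": -0.003,"hand": -0.3},{"tx": 0,"ty": 0.003,"tz": 0.8,"rx": 0,"ry": 0,"rz": -0.003,"hand": -0.3},{"tx": 0,"ty": 0.003,"tz": 0.87,"rx": 0,"ry": 0,"rz": -0.003,"hand": -0.3},{"tx": 0,"ty": 0.003,"tz": 0.915,"rx": 0,"ry": 0,"rz": -0.003,"hand": -0.3},{"tx": 0,"ty": 0.003,"tz": 0.915,"rx": 0,"ry": 0,"rz": -0.003,"hand": -0.3},{"tx": 0,"ty": 0.003,"tz": 0.915,"rx": 0,"ry": 0,"rz": -0.003,"hand": -0.3}])

```text
time: 22.4
tcp_pos: [473.3, -66.6, 53.2]
eef_rot: [0.0, 0.611, 0.792, 0.0]
contact_force: [-0.5, -0.2, 1.0]
width: 0.35
grip_force: 0.0
```

Request:
drive_tool(rows=[{"tx": 0,"ty": 0,"tz": 0,"rx": 0,"ry": 0,"rz": 0,"hand": -0.4},{"tx": 0,"ty": 0,"tz": 0,"rx": 0,"ry": 0,"rz": 0,"hand": -0.5},{"tx": 0,"ty": 0,"tz": 0,"rx": 0,"ry": 0,"rz": 0,"hand": -0.55},{"tx": 0,"ty": 0,"tz": 0,"rx": 0,"ry": 0,"rz": 0,"hand": -0.6},{"tx": 0,"ty": 0,"tz": 0,"rx": 0,"ry": 0,"rz": 0,"hand": -0.65},{"tx": 0,"ty": 0,"tz": 0,"rx": 0,"ry": 0,"rz": 0,"hand": -0.7},{"tx": 0,"ty": 0,"tz": 0,"rx": 0,"ry": 0,"rz": 0,"hand": -0.8},{"tx": 0,"ty": 0,"tz": 0,"rx": 0,"ry": 0,"rz": 0,"hand": -1},{"tx": 0,"ty": 0,"tz": 0,"rx": 0,"ry": 0,"rz": 0,"hand": -1},{"tx": 0,"ty": 0,"tz": 0,"rx": 0,"ry": 0,"rz": 0,"hand": -1}], force=60)

```text
time: 23.65
tcp_pos: [473.5, -66.5, 53.1]
eef_rot: [0.001, 0.61, 0.792, 0.0]
contact_force: [2.9, 0.0, 2.3]
width: 0.159
grip_force: 58.6
```

Request:
drive_tool(rows=[{"tx": 0,"ty": 0,"tz": 0,"rx": 0,"ry": 0,"rz": 0,"hand": -1},{"tx": 0,"ty": 0,"tz": 0,"rx": 0,"ry": 0,"rz": 0,"hand": -1},{"tx": 0,"ty": 0,"tz": 0,"rx": 0,"ry": 0,"rz": 0,"hand": -1}], force=115)

```text
time: 24.02
tcp_pos: [473.5, -66.6, 53.2]
eef_rot: [0.001, 0.611, 0.792, 0.0]
contact_force: [2.7, -0.2, 4.7]
width: 0.146
grip_force: 112.3
```

```bash
python3 - <<'E'
from h import *
from bench import manip
st=manip.state(); q=st["eef_rot"];print(st["time"],st["tcp_pos"],st["width"],st["grip_force"],st["contact_force"],st["ft_torque"],R.from_quat([q[1],q[2],q[3],q[0]]).as_matrix()[:,2].round(4),yaw(st))
E
```

```text
24.025 [473.54404647 -66.57777062  53.17423704] 0.14584128809216887 112.32912182807922 [ 2.69296159 -0.24932828  4.74425291] [ 0.12952832 -0.481676    0.00971822] [ 0.0013  0.     -1.    ] 0.25730412785743384
```

Request:
drive_tool(rows=[{"tx": 0,"ty": 0,"tz": -0.005,"rx": 0,"ry": 0,"rz": 0,"hand": -1},{"tx": 0,"ty": 0,"tz": -0.015,"rx": 0,"ry": 0,"rz": 0,"hand": -1},{"tx": 0,"ty": 0,"tz": -0.03,"rx": 0,"ry": 0,"rz": 0,"hand": -1},{"tx": 0,"ty": 0,"tz": -0.05,"rx": 0,"ry": 0,"rz": 0,"hand": -1},{"tx": 0,"ty": 0,"tz": -0.08,"rx": 0,"ry": 0,"rz": 0,"hand": -1},{"tx": 0,"ty": 0,"tz": -0.12,"rx": 0,"ry": 0,"rz": 0,"hand": -1},{"tx": 0,"ty": 0,"tz": -0.16,"rx": 0,"ry": 0,"rz": 0,"hand": -1},{"tx": 0,"ty": 0,"tz": -0.19,"rx": 0,"ry": 0,"rz": 0,"hand": -1},{"tx": 0,"ty": 0,"tz": -0.2,"rx": 0,"ry": 0,"rz": 0,"hand": -1},{"tx": 0,"ty": 0,"tz": -0.2,"rx": 0,"ry": 0,"rz": 0,"hand": -1}])

```text
time: 25.28
tcp_pos: [473.0, -66.5, 72.9]
eef_rot: [0.0, 0.611, 0.792, 0.0]
contact_force: [1.0, -0.5, -3.6]
width: 0.146
grip_force: 112.0
```

```bash
python3 - <<'E'
from h import *
from bench import manip,imaging
import pickle
for n in("wrist","top","scene"):
    s=imaging.snapshot(n); pickle.dump(s,open(n+"10.pkl","wb")); cv2.imwrite(f"pics/{n}10.png",s["frame"])
    if n=="wrist": w=s
    hsv=cv2.cvtColor(s["frame"],cv2.COLOR_BGR2HSV); u,v=proj(s,(565,-42,59),n=="wrist"); u,v=int(u),int(v); print(n,u,v)
    if 40<v<440 and 40<u<600:
        r=12 if n!="wrist" else 60
        k=np.argwhere(hsv[v-r:v+r,u-r:u+r,2]<75)+[v-r,u-r]; print(len(k),k.mean(0),k.min(0),k.max(0))
st=manip.state(); q=st["eef_rot"];print(st["time"],st["tcp_pos"],st["width"],st["grip_force"],st["contact_force"],st["ft_torque"],R.from_quat([q[1],q[2],q[3],q[0]]).as_matrix()[:,2].round(4),yaw(st))
# mosaic for one look
a=cv2.resize(w["frame"],(400,300)); t=pickle.load(open("scene10.pkl","rb"))["frame"]; b=cv2.resize(t[200:340,230:430],(400,280),interpolation=2)
c=pickle.load(open("top10.pkl","rb"))["frame"]; d=cv2.resize(c[180:300,220:460],(400,200),interpolation=2)
m=np.zeros((600,800,3),np.uint8); m[:300,:400]=a; m[:280,400:]=b; m[300:500,:400]=d; cv2.imwrite("pics/mos.png",m)
E
```

```text
wrist 531 302
8539 [300.45309755 527.72818831] [247 471] [361 579]
top 317 242
54 [240.83333333 315.66666667] [231 308] [253 327]
scene 325 254
248 [256.59274194 325.03629032] [248 316] [265 334]
25.425 [472.78402054 -66.5020048   72.68023923] 0.14889470973341976 111.98842406272888 [-0.53246399  0.71024848 -3.63225779] [-0.10364111  0.30835198 -0.00278292] [-3.e-04  1.e-04 -1.e+00] 0.2573421869118729
```

```bash
cat >> h.py <<'E'
def plum3d(s,u,v,rad=70,r=23.5,thr=75):
    """plum centre from its outline in the fisheye view, near pixel u,v"""
    V=cv2.cvtColor(s["frame"],cv2.COLOR_BGR2HSV)[...,2]; P=[]
    for a in np.linspace(0,2*np.pi,120,endpoint=False):
        for k in np.arange(15,rad,.5):
            x,y=u+k*np.cos(a),v+k*np.sin(a)
            if not(0<=int(x+2*np.cos(a))<640 and 0<=int(y+2*np.sin(a))<480): break
            if V[int(round(y)),int(round(x))]>thr and V[int(round(y+2*np.sin(a))),int(round(x+2*np.cos(a)))]>thr: P.append((x,y)); break
    o=np.array(s["world_from_camera"])[:3,3]; D=np.array([ray(s,*p,True)[1] for p in P]); D/=np.linalg.norm(D,axis=1)[:,None]
    f=lambda c:np.linalg.norm(np.cross(D,c-o),axis=1)-r
    R_=least_squares(f,o+D.mean(0)*180,loss="soft_l1",f_scale=.5); return R_.x.round(1),len(P),np.median(np.abs(R_.fun)).round(2)
E
python3 - <<'E'
from h import *
import pickle
s=pickle.load(open("wrist10.pkl","rb")); print(plum3d(s,528,300))
s=pickle.load(open("wrist9.pkl","rb")); print("ref, true z 39:",plum3d(s,320,65,45))
f=pickle.load(open("wrist10.pkl","rb"))["frame"]
E
```

```text
(array([560.1, -39.8,  62.3]), 120, np.float64(0.13))
ref, true z 39: (array([563.5, -41.5,  51.4]), 120, np.float64(0.19))
```

The tray is off the table with no visible droop, and the plum fit still puts it in the middle. I'll carry on lifting, smoothly.

Request:
drive_tool(rows=[{"tx": 0,"ty": 0,"tz": -0.01,"rx": 0,"ry": 0,"rz": 0,"hand": -1},{"tx": 0,"ty": 0,"tz": -0.03,"rx": 0,"ry": 0,"rz": 0,"hand": -1},{"tx": 0,"ty": 0,"tz": -0.06,"rx": 0,"ry": 0,"rz": 0,"hand": -1},{"tx": 0,"ty": 0,"tz": -0.1,"rx": 0,"ry": 0,"rz": 0,"hand": -1},{"tx": 0,"ty": 0,"tz": -0.16,"rx": 0,"ry": 0,"rz": 0,"hand": -1},{"tx": 0,"ty": 0,"tz": -0.23,"rx": 0,"ry": 0,"rz": 0,"hand": -1},{"tx": 0,"ty": 0,"tz": -0.31,"rx": 0,"ry": 0,"rz": 0,"hand": -1},{"tx": 0,"ty": 0,"tz": -0.4,"rx": 0,"ry": 0,"rz": 0,"hand": -1},{"tx": 0,"ty": 0,"tz": -0.5,"rx": 0,"ry": 0,"rz": 0,"hand": -1},{"tx": 0,"ty": 0,"tz": -0.6,"rx": 0,"ry": 0,"rz": 0,"hand": -1},{"tx": 0,"ty": 0,"tz": -0.7,"rx": 0,"ry": 0,"rz": 0,"hand": -1},{"tx": 0,"ty": 0,"tz": -0.8,"rx": 0,"ry": 0,"rz": 0,"hand": -1},{"tx": 0,"ty": 0,"tz": -0.9,"rx": 0,"ry": 0,"rz": 0,"hand": -1},{"tx": 0,"ty": 0,"tz": -1.0,"rx": 0,"ry": 0,"rz": 0,"hand": -1}])

```text
time: 27.18
tcp_pos: [472.9, -66.5, 173.5]
eef_rot: [-0.0, 0.611, 0.792, 0.0]
contact_force: [-0.7, 0.1, -3.5]
width: 0.147
grip_force: 112.0
```

Request:
drive_tool(rows=[{"tx": 0,"ty": 0,"tz": -0.09,"rx": 0,"ry": 0,"rz": 0,"hand": -1},{"tx": 0,"ty": 0,"tz": -0.17,"rx": 0,"ry": 0,"rz": 0,"hand": -1},{"tx": 0,"ty": 0,"tz": -0.24,"rx": 0,"ry": 0,"rz": 0,"hand": -1},{"tx": 0,"ty": 0,"tz": -0.3,"rx": 0,"ry": 0,"rz": 0,"hand": -1},{"tx": 0,"ty": 0,"tz": -0.35,"rx": 0,"ry": 0,"rz": 0,"hand": -1},{"tx": 0,"ty": 0,"tz": -0.38,"rx": 0,"ry": 0,"rz": 0,"hand": -1},{"tx": 0,"ty": 0,"tz": -0.4,"rx": 0,"ry": 0,"rz": 0,"hand": -1},{"tx": 0,"ty": 0,"tz": -0.4,"rx": 0,"ry": 0,"rz": 0,"hand": -1},{"tx": 0,"ty": 0,"tz": -0.4,"rx": 0,"ry": 0,"rz": 0,"hand": -1},{"tx": 0,"ty": 0,"tz": -0.4,"rx": 0,"ry": 0,"rz": 0,"hand": -1}])

```text
time: 28.42
tcp_pos: [472.8, -66.5, 212.6]
eef_rot: [-0.0, 0.611, 0.792, -0.0]
contact_force: [0.1, 0.1, -3.1]
width: 0.147
grip_force: 112.0
```

```bash
python3 - <<'E'
from h import *
from bench import manip,imaging
import pickle
s=imaging.snapshot("wrist"); pickle.dump(s,open("wrist11.pkl","wb")); s0=pickle.load(open("wrist10.pkl","rb"))
print(plum3d(s,528,300)); print("frame diff plum region",np.abs(s["frame"][240:365,465:590].astype(int)-s0["frame"][240:365,465:590]).mean())
st=manip.state(); q=st["eef_rot"];print(st["time"],st["tcp_pos"],st["width"],st["contact_force"],R.from_quat([q[1],q[2],q[3],q[0]]).as_matrix()[:,2].round(4),yaw(st),(yaw(st)+np.pi/2)/(np.pi/4),st["qpos"].round(2))
E
```

```text
(array([560. , -39.9, 202. ]), 120, np.float64(0.13))
frame diff plum region 1.4050346666666667
28.475 [472.84368663 -66.52881771 212.65938373] 0.14506533685414097 [ 0.84994804 -0.61675601 -2.94775234] [-3.e-04 -0.e+00 -1.e+00] 0.2573561762297624 2.327676060657565 [-0.41  0.21  0.61  1.79 -0.13  1.19  0.49]
```

Request:
drive_tool(rows=[{"tx": 0,"ty": 0,"tz": 0,"rx": 0,"ry": 0,"rz": 0.005,"hand": -1},{"tx": 0,"ty": 0,"tz": 0,"rx": 0,"ry": 0,"rz": 0.015,"hand": -1},{"tx": 0,"ty": 0,"tz": 0,"rx": 0,"ry": 0,"rz": 0.03,"hand": -1},{"tx": 0,"ty": 0,"tz": 0,"rx": 0,"ry": 0,"rz": 0.05,"hand": -1},{"tx": 0,"ty": 0,"tz": 0,"rx": 0,"ry": 0,"rz": 0.075,"hand": -1},{"tx": 0,"ty": 0,"tz": 0,"rx": 0,"ry": 0,"rz": 0.105,"hand": -1},{"tx": 0,"ty": 0,"tz": 0,"rx": 0,"ry": 0,"rz": 0.14,"hand": -1},{"tx": 0,"ty": 0,"tz": 0,"rx": 0,"ry": 0,"rz": 0.18,"hand": -1},{"tx": 0,"ty": 0,"tz": 0,"rx": 0,"ry": 0,"rz": 0.225,"hand": -1},{"tx": 0,"ty": 0,"tz": 0,"rx": 0,"ry": 0,"rz": 0.275,"hand": -1},{"tx": 0,"ty": 0,"tz": 0,"rx": 0,"ry": 0,"rz": 0.325,"hand": -1},{"tx": 0,"ty": 0,"tz": 0,"rx": 0,"ry": 0,"rz": 0.375,"hand": -1},{"tx": 0,"ty": 0,"tz": 0,"rx": 0,"ry": 0,"rz": 0.425,"hand": -1},{"tx": 0,"ty": 0,"tz": 0,"rx": 0,"ry": 0,"rz": 0.475,"hand": -1},{"tx": 0,"ty": 0,"tz": 0,"rx": 0,"ry": 0,"rz": 0.525,"hand": -1},{"tx": 0,"ty": 0,"tz": 0,"rx": 0,"ry": 0,"rz": 0.575,"hand": -1},{"tx": 0,"ty": 0,"tz": 0,"rx": 0,"ry": 0,"rz": 0.625,"hand": -1},{"tx": 0,"ty": 0,"tz": 0,"rx": 0,"ry": 0,"rz": 0.675,"hand": -1},{"tx": 0,"ty": 0,"tz": 0,"rx": 0,"ry": 0,"rz": 0.725,"hand": -1},{"tx": 0,"ty": 0,"tz": 0,"rx": 0,"ry": 0,"rz": 0.775,"hand": -1}])

```text
time: 30.98
tcp_pos: [472.9, -66.4, 212.8]
eef_rot: [-0.0, 0.821, 0.572, 0.0]
contact_force: [0.9, -0.2, -3.9]
width: 0.148
grip_force: 112.1
```

Request:
drive_tool(rows=[{"tx": 0,"ty": 0,"tz": 0,"rx": 0,"ry": 0,"rz": 0.05,"hand": -1},{"tx": 0,"ty": 0,"tz": 0,"rx": 0,"ry": 0,"rz": 0.1,"hand": -1},{"tx": 0,"ty": 0,"tz": 0,"rx": 0,"ry": 0,"rz": 0.15,"hand": -1},{"tx": 0,"ty": 0,"tz": 0,"rx": 0,"ry": 0,"rz": 0.2,"hand": -1},{"tx": 0,"ty": 0,"tz": 0,"rx": 0,"ry": 0,"rz": 0.25,"hand": -1},{"tx": 0,"ty": 0,"tz": 0,"rx": 0,"ry": 0,"rz": 0.3,"hand": -1},{"tx": 0,"ty": 0,"tz": 0,"rx": 0,"ry": 0,"rz": 0.35,"hand": -1},{"tx": 0,"ty": 0,"tz": 0,"rx": 0,"ry": 0,"rz": 0.4,"hand": -1},{"tx": 0,"ty": 0,"tz": 0,"rx": 0,"ry": 0,"rz": 0.45,"hand": -1},{"tx": 0,"ty": 0,"tz": 0,"rx": 0,"ry": 0,"rz": 0.5,"hand": -1},{"tx": 0,"ty": 0,"tz": 0,"rx": 0,"ry": 0,"rz": 0.55,"hand": -1},{"tx": 0,"ty": 0,"tz": 0,"rx": 0,"ry": 0,"rz": 0.6,"hand": -1},{"tx": 0,"ty": 0,"tz": 0,"rx": 0,"ry": 0,"rz": 0.65,"hand": -1},{"tx": 0,"ty": 0,"tz": 0,"rx": 0,"ry": 0,"rz": 0.7,"hand": -1},{"tx": 0,"ty": 0,"tz": 0,"rx": 0,"ry": 0,"rz": 0.75,"hand": -1},{"tx": 0,"ty": 0,"tz": 0,"rx": 0,"ry": 0,"rz": 0.8,"hand": -1},{"tx": 0,"ty": 0,"tz": 0,"rx": 0,"ry": 0,"rz": 0.85,"hand": -1},{"tx": 0,"ty": 0,"tz": 0,"rx": 0,"ry": 0,"rz": 0.9,"hand": -1},{"tx": 0,"ty": 0,"tz": 0,"rx": 0,"ry": 0,"rz": 0.95,"hand": -1},{"tx": 0,"ty": 0,"tz": 0,"rx": 0,"ry": 0,"rz": 1.0,"hand": -1}])

```text
time: 33.48
tcp_pos: [473.0, -66.6, 212.8]
eef_rot: [-0.0, 0.977, 0.214, 0.0]
contact_force: [-0.5, 0.1, -3.7]
width: 0.151
grip_force: 112.1
```

Request:
drive_tool(rows=[{"tx": 0,"ty": 0,"tz": 0,"rx": 0,"ry": 0,"rz": 0.05,"hand": -1},{"tx": 0,"ty": 0,"tz": 0,"rx": 0,"ry": 0,"rz": 0.1,"hand": -1},{"tx": 0,"ty": 0,"tz": 0,"rx": 0,"ry": 0,"rz": 0.15,"hand": -1},{"tx": 0,"ty": 0,"tz": 0,"rx": 0,"ry": 0,"rz": 0.2,"hand": -1},{"tx": 0,"ty": 0,"tz": 0,"rx": 0,"ry": 0,"rz": 0.25,"hand": -1},{"tx": 0,"ty": 0,"tz": 0,"rx": 0,"ry": 0,"rz": 0.3,"hand": -1},{"tx": 0,"ty": 0,"tz": 0,"rx": 0,"ry": 0,"rz": 0.345,"hand": -1},{"tx": 0,"ty": 0,"tz": 0,"rx": 0,"ry": 0,"rz": 0.39,"hand": -1},{"tx": 0,"ty": 0,"tz": 0,"rx": 0,"ry": 0,"rz": 0.43,"hand": -1},{"tx": 0,"ty": 0,"tz": 0,"rx": 0,"ry": 0,"rz": 0.465,"hand": -1},{"tx": 0,"ty": 0,"tz": 0,"rx": 0,"ry": 0,"rz": 0.495,"hand": -1},{"tx": 0,"ty": 0,"tz": 0,"rx": 0,"ry": 0,"rz": 0.52,"hand": -1},{"tx": 0,"ty": 0,"tz": 0,"rx": 0,"ry": 0,"rz": 0.538,"hand": -1},{"tx": 0,"ty": 0,"tz": 0,"rx": 0,"ry": 0,"rz": 0.548,"hand": -1},{"tx": 0,"ty": 0,"tz": 0,"rx": 0,"ry": 0,"rz": 0.552,"hand": -1},{"tx": 0,"ty": 0,"tz": 0,"rx": 0,"ry": 0,"rz": 0.552,"hand": -1},{"tx": 0,"ty": 0,"tz": 0,"rx": 0,"ry": 0,"rz": 0.552,"hand": -1},{"tx": 0,"ty": 0,"tz": 0,"rx": 0,"ry": 0,"rz": 0.552,"hand": -1},{"tx": 0,"ty": 0,"tz": 0,"rx": 0,"ry": 0,"rz": 0.552,"hand": -1},{"tx": 0,"ty": 0,"tz": 0,"rx": 0,"ry": 0,"rz": 0.552,"hand": -1}])

```text
time: 35.98
tcp_pos: [473.0, -66.6, 212.8]
eef_rot: [-0.0, 1.0, 0.0, 0.0]
contact_force: [-0.1, 0.9, -4.3]
width: 0.148
grip_force: 112.1
```

```bash
python3 - <<'E'
from h import *
from bench import manip,imaging
import pickle
s=imaging.snapshot("wrist"); pickle.dump(s,open("wrist12.pkl","wb")); s0=pickle.load(open("wrist10.pkl","rb"))
st=manip.state(); q=st["eef_rot"];Rt=R.from_quat([q[1],q[2],q[3],q[0]])
print(plum3d(s,528,300)[0], "tool-frame",Rt.inv().apply(plum3d(s,528,300)[0]-st["tcp_pos"]).round(1)); 
a=yaw(st);print(st["time"],st["tcp_pos"],st["width"],st["grip_force"],st["contact_force"],Rt.as_matrix()[:,2].round(4),a,(a+np.pi/2),st["qpos"].round(2))
# tray/plum in the top view: expected vs seen
t=imaging.snapshot("top"); cv2.imwrite("pics/top12.png",t["frame"]); c=st["tcp_pos"]+Rt.apply([0,92,14]); u,v=proj(t,c); u,v=int(u),int(v)
k=np.argwhere(cv2.cvtColor(t["frame"],cv2.COLOR_BGR2HSV)[v-14:v+14,u-14:u+14,2]<70)+[v-14,u-14]; print("top plum",u,v,len(k),k.mean(0))
E
```

```text
[ 475.8 -158.1  202.6] tool-frame [ 2.8 91.5 10.2]
36.025 [472.91978454 -66.57565669 212.78017721] 0.14955216380190778 112.06275701522827 [-0.02422145  0.32112049 -4.12527125] [-0. -0. -1.] -1.5703613534870757 0.00043497330782082955 [-0.65  0.26  0.91  1.79 -0.22  1.2  -1.24]
top plum 358 263 267 [262.75655431 356.37827715]
```

```bash
python3 -c "
from bench import manip
print(manip.finish_job())"
```

```text
the job is handed in; nothing more can be done
None
```

The job is handed in at about 36 s: the dish is in the tray's recess with the plum in its middle, and the tray is held level about 160 mm above the table, its free handle pointing squarely right toward the guest's plate; after the turn I checked the plum and pose by measurement only, having used all ten picture views.

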